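Change the battery packs in a street stall's knife sharpener and close its tabbed lid

TASK

Get the cordless knife sharpener ready for work: put the spent battery packs from its bay into the aluminium tray, and plug every fresh pack from the bench fully home into the sockets. Then fit the bay's lid by hooking its two tabs at a tilt under the steel keeper bar and swinging it down flat onto the rim, and last flip the toggle switch fully over to on. Leave the other things on the bench where they are.

Things in the scene. Friction and masses are not known exactly. Their poses are not given: they have to be found in the camera images.
- machine: cordless knife sharpener, orange and grey, fixed. Origin: bench level below the middle of its battery bay; x points from the bay's front (robot side) to the grinding head, z up. The open bay: inside x -52 to 55, y -75 to 75 mm; its floor, a deck 30 mm above the bench, has three sockets in a row along y. The head behind it (x 79 to 175, y +-85 mm) is 115 mm high and carries the switch
- rim (a point): middle of the bay's rim, on which the closed lid rests: machine x = 0, y = 0, 74 mm above the bench; axes as the machine. The rim spans machine x -64 to 61, y -81 to 81 mm. In front of it a lip (x -70 to -64 mm) rises to 82 mm. Bay walls 6 mm thick, the front one 12 mm
- keeper (a point): middle of the lower front edge of the fixed steel keeper bar: machine x = 65, y = 0, 83 mm above the bench; axes as the machine. From there the bar reaches back to the head, top at 92 mm. Under it, behind the rim (x 61 to 79 mm), is the pocket for the lid's tabs, floor at 62 mm, open in front of the bar, bounded by cheeks (machine x 60 to 90 mm, 86 mm high) at y = +-85 mm
- lid_handle (a point): the loose lid's grip: centre of the black rib, 12 (x) x 56 (y) x 28 mm, on the grey panel of 122 (x) x 162 (y) x 5 mm. The point is 19 mm above the lid's underside, 8 mm towards -x of the panel's middle. x points towards the tabs, z out of the top. Starts flat on the bench; 0.16 kg. Closed, its x and y agree with the machine's and its underside lies on the rim
- lid_tabs (a point): middle of the line between the lid's two tab tips, 83 mm towards +x of lid_handle, 2 mm above the underside; axes as lid_handle. The tabs, 24 mm wide and 4 mm thick at y = +-45 mm, level with the underside, stick out 14 mm past the panel's +x edge
- tray: open aluminium tray for the spent packs, fixed, 100 (x) x 160 (y) mm, 30 mm high, walls and floor 4 mm; origin under its middle, on the bench
- switch (a joint): toggle switch on top of the grinding head: 0 off (leaning towards the bay) to 0.9 rad on (leaning away); it stays where it is left; light, under 3 N at the tip
- switch_tip (a point): top of the switch's steel paddle, 18 mm wide and 46 mm long; the paddle pivots about an axis along the machine's y, 121 mm above the bench, at machine x = 115, y = -62 mm; pushing the tip in the machine's +x switches it on
- socket0 (a point): mouth centre, level with the deck, of the socket at machine y = -50 mm: hole 27 (machine x) x 35 mm (machine y), 20 mm deep, its edges slightly chamfered; axes as the machine. A seated pack's body rests on the deck
- socket1 (a point): mouth centre, level with the deck, of the socket at machine y = 0 mm: hole 27 (machine x) x 35 mm (machine y), 20 mm deep, its edges slightly chamfered; axes as the machine. A seated pack's body rests on the deck
- socket2 (a point): mouth centre, level with the deck, of the socket at machine y = 50 mm: hole 27 (machine x) x 35 mm (machine y), 20 mm deep, its edges slightly chamfered; axes as the machine. A seated pack's body rests on the deck
- spent0_c (a point): block battery pack: black body 28 (x) x 36 (y) x 36 mm on a steel plug foot 24 (x) x 32 (y) x 16 mm (its lowest 3 mm 1 mm narrower all round), 52 mm tall in all, 0.16 kg give or take 25 %. The point is its centre, 26 mm above its underside; x is its narrow way, y its wide way, z up. A spent one: starts plugged into socket0 if present; may be absent
- spent1_c (a point): block battery pack: black body 28 (x) x 36 (y) x 36 mm on a steel plug foot 24 (x) x 32 (y) x 16 mm (its lowest 3 mm 1 mm narrower all round), 52 mm tall in all, 0.16 kg give or take 25 %. The point is its centre, 26 mm above its underside; x is its narrow way, y its wide way, z up. A spent one: starts plugged into socket1 if present; may be absent
- spent2_c (a point): block battery pack: black body 28 (x) x 36 (y) x 36 mm on a steel plug foot 24 (x) x 32 (y) x 16 mm (its lowest 3 mm 1 mm narrower all round), 52 mm tall in all, 0.16 kg give or take 25 %. The point is its centre, 26 mm above its underside; x is its narrow way, y its wide way, z up. A spent one: starts plugged into socket2 if present; may be absent
- fresh0_c (a point): block battery pack: black body 28 (x) x 36 (y) x 36 mm on a steel plug foot 24 (x) x 32 (y) x 16 mm (its lowest 3 mm 1 mm narrower all round), 52 mm tall in all, 0.16 kg give or take 25 %. The point is its centre, 26 mm above its underside; x is its narrow way, y its wide way, z up. A fresh one: starts standing upright on the bench; may be absent
- fresh1_c (a point): block battery pack: black body 28 (x) x 36 (y) x 36 mm on a steel plug foot 24 (x) x 32 (y) x 16 mm (its lowest 3 mm 1 mm narrower all round), 52 mm tall in all, 0.16 kg give or take 25 %. The point is its centre, 26 mm above its underside; x is its narrow way, y its wide way, z up. A fresh one: starts standing upright on the bench; may be absent
- fresh2_c (a point): block battery pack: black body 28 (x) x 36 (y) x 36 mm on a steel plug foot 24 (x) x 32 (y) x 16 mm (its lowest 3 mm 1 mm narrower all round), 52 mm tall in all, 0.16 kg give or take 25 %. The point is its centre, 26 mm above its underside; x is its narrow way, y its wide way, z up. A fresh one: starts standing upright on the bench; may be absent
- knife: bystander, to be left where it is: kitchen knife with a dark wooden handle, about 280 mm long, lying flat
- whetstone: bystander, to be left where it is: grey whetstone, 40 x 120 x 22 mm
- oil: bystander, to be left where it is: small amber oil bottle, 110 mm tall
- mug: bystander, to be left where it is: white mug, 80 mm tall
- screwdriver: bystander, to be left where it is: screwdriver lying down
- wheel: bystander, to be left where it is: grey spare grinding ring, 80 mm across, 20 mm high
- brush: bystander, to be left where it is: brush lying down
Things that resemble listed ones, but are neither listed nor needed, are in the scene too. What is shaped like the part that bears lid_handle but turquoise is not meant. Leave any green look-alike of the part that bears spent2_c alone.

How it is judged (in metres and radians):
On the way, in this order (a step that is already met when the one before it is completed fails the run):
1. all spent packs are in the tray and all fresh packs are fully plugged in ((horizontal distance between fresh0_c and socket0 below 0.005 m or horizontal distance between fresh0_c and socket1 below 0.005 m or horizontal distance between fresh0_c and socket2 below 0.005 m) and z of each of fresh0_c, fresh1_c, fresh2_c in the frame of machine below 0.043 m and angle between each of fresh0_c, fresh1_c, fresh2_c's own z axis and vertical below 0.12 rad and (horizontal distance between fresh1_c and socket0 below 0.005 m or horizontal distance between fresh1_c and socket1 below 0.005 m or horizontal distance between fresh1_c and socket2 below 0.005 m) and (horizontal distance between fresh2_c and socket0 below 0.005 m or horizontal distance between fresh2_c and socket1 below 0.005 m or horizontal distance between fresh2_c and socket2 below 0.005 m) and x of spent0_c in the frame of tray between -0.05 and 0.05 m and y of spent0_c in the frame of tray between -0.08 and 0.08 m and z of each of spent0_c, spent1_c, spent2_c in the frame of tray below 0.05 m and x of spent1_c in the frame of tray between -0.05 and 0.05 m and y of spent1_c in the frame of tray between -0.08 and 0.08 m and x of spent2_c in the frame of tray between -0.05 and 0.05 m and y of spent2_c in the frame of tray between -0.08 and 0.08 m), for 0.2 s.
2. the lid's tabs are under the keeper bar while the lid is tilted, its front raised (x of lid_tabs in the frame of machine between 0.068 and 0.083 m and z of lid_tabs in the frame of machine between 0.06 and 0.081 m and y of lid_tabs in the frame of machine between -0.01 and 0.01 m and angle between lid_handle's own z axis and vertical above 0.15 rad), for 0.1 s.
3. the lid lies flat on the rim with its tabs under the keeper bar, the switch still off (x of lid_tabs in the frame of machine between 0.068 and 0.083 m and z of lid_tabs in the frame of machine between 0.06 and 0.081 m and y of lid_tabs in the frame of machine between -0.01 and 0.01 m and angle between lid_handle's own z axis and vertical below 0.05 rad and z of lid_handle in the frame of machine between 0.087 and 0.098 m and angle between the x axis of lid_handle and the x axis of machine, either way round below 0.08 rad and value of joint switch below 0.4 rad), for 0.2 s.
4. the switch is on (value of joint switch above 0.75 rad), for 0.2 s.
At the end, for the whole second after the job is handed in: Spent packs in the tray; fresh packs upright in sockets (5 mm of centre, within 3 mm of fully home); lid flat on the rim (0.05 rad, 5 mm), square (0.08 rad), centred within 10 mm, tab tips 3 mm or more under the keeper bar; switch at 0.75 rad or more (all of step 1 and x of lid_tabs in the frame of machine between 0.068 and 0.083 m and z of lid_tabs in the frame of machine between 0.06 and 0.081 m and y of lid_tabs in the frame of machine between -0.01 and 0.01 m and angle between lid_handle's own z axis and vertical below 0.05 rad and z of lid_handle in the frame of machine between 0.087 and 0.098 m and angle between the x axis of lid_handle and the x axis of machine, either way round below 0.08 rad and value of joint switch above 0.75 rad); the robot touches nothing.
It fails at once if a bystander is pushed more than 40 mm from its place (distance of any of knife, whetstone, oil, mug, screwdriver, wheel, brush from where it was at the start of the episode above 0.04 m).
Of fresh0, fresh1, fresh2 only 2 to 3 are there at a start; the rules pass over those that are not, and their reading is None.
Of spent0, spent1, spent2 only 2 to 3 are there at a start; the rules pass over those that are not, and their reading is None.
At some moment in a run one of lid may be knocked a few centimetres aside while the robot is not near it.
It also fails if it takes over 210 s, if anything falls off the work surface, if the arm or the gripper's body presses on something with over 40 N, if the wrist force passes 120 N, or if a joint passes its speed limit or range.

ROBOT

A 6-joint arm with a two-finger parallel gripper is mounted at the origin on the work surface. World frame = base frame: x ahead of the robot, y to its left, z up, the work surface at z = 0. Lengths are in m, angles in degrees, forces in N, time in s.
With the tool pointing down it reaches from about 0.3 to 0.75 m from the base axis. Payload 8.5 kg.
Tool frame: the origin (TCP) lies at the very end of the fingers, on their centre line; the grasp point (between the pads) lies grasp_offset behind it (grasp_offset is the distance from the TCP to the grasp point, in m); x points along the fingers, z is the direction in which the jaws open and shut, and the axes are right-handed (so a half turn about x gives the same grasp; the last joint's range is limited). The gripper opens to 85 mm and grips with 20 to 120 N. Pads are 22 mm wide; open, the fingers measure 114 mm over their backs; the gripper's body (76 mm by 85 mm) begins 54 mm behind the grasp point. The pads swing forward as they close: fully open they stand 13 mm farther back than shut.
Start: joints at [53.039, 21.807, 74.336, -0, 83.858, -12.336], TCP at [0.229, 0.5, 0.231] pointing down, gripper open.
Joint ranges: [-178.18, 178.18], [-50.72, 133.34], [12.68, 142.11], [-81.47, 261.47], [9.98, 163.14], [-165.26, 165.26]. Speed limits (degrees/s): [136.94, 136.94, 180, 180, 180, 180].

INTERFACE

Orientations are given as a 3x3 rotation matrix whose columns are the frame's x, y, z axes.
In Python, from rig import observe, get_image, close_job, recognise, grasp_offset gives the robot as it stands.
- The arm moves only by the tool drive_tool, never from a script. Its argument "targets" is a list that holds one entry, the list of rows, each a list of 7 numbers: the shift along the tool's x, y, z in units of 50 mm (1.0 is 50 mm), then the turn, a rotation vector about the tool's x, y, z in rad, then the opening, from -1 (shut) to 1 (fully open), so that 0 is half open. A call has 1 to 5 rows; each row shifts and turns the commanded pose from where the row before left it, along the tool's axes as they then stand; what a row does not reach is not made up. A row lasts 1/10 s, in which the tool goes at most 50 mm and 8.59 degrees, less where a joint would pass 70% of its speed; a pose out of reach is approached as far as the arm can. A call is refused whole if a number of a shift passes 1 or a number of a turn 0.15, either way. A call with a gripper value outside its range is refused whole. The fingers move at their own pace and stop on an object; "force" is the grip in N (left out, the last holds). Time passes only in rows, so rows that do not move let the fingers close. It gives the time, the measured TCP pose, the force and the opening at its end, in the units of the state.
- observe(): the state, without advancing time (a new reading comes with each control period).
- get_image(name): name is "scene" or "top" or "wrist"; returns a dict with "image" (384x512x3 uint8, red, green, blue), "fx", "fy", "cx", "cy" (pixels), "rvec" (rotation vector, rad) and "tvec" (3), from world to camera coordinates, as OpenCV has them. Camera axes: x right, y down, z forward; pixel columns grow to the right and rows downward; lengths in m; the calibration is good to about 2 mm. A picture is of the moment at which its call begins. There is no depth.
- close_job(): hands the job in, once; it reports no verdict.
Trained networks look in a picture, given as the dict that the camera call returned (one of the last four; its "shot" number tells which), for a name from the list of things; names that differ only in an ending like _2 or _b are one class to them, and where a whole thing is asked for, a point or a joint stands for the part that bears it (a point fixed in the world has none). Each returns a list of dicts, best first, with "p" (0 to 1); they miss things now and then, are a little off and sometimes report something else, mostly with a low value. They report only what shows in the picture. A call takes as long as a camera call. They do not tell look-alikes from the thing itself.
- recognise(label, picture): "at" ([column, row] as shares, 0 to 1, of the picture: columns of its width, rows of its height, amid what is visible of it).
The state is a dict: "time_s": time; "q": joint angles; "qvel": joint speeds; "joint_efforts": joint torques, N m; "position": TCP position; "tool_rot": TCP orientation; "ft_force": force on the tool from outside, world axes, zero at the start; "wrist_torque": the same for the moment, N m; "grip_width": finger opening in m.
Only numpy, scipy, OpenCV 4.12 (cv2) and the standard library are available. Lean on these libraries where they do the work, as an engineer would, in place of code of your own. Each camera call takes 0.05 s, during which the arm holds its last target.

## Working session

There is one attempt and no reset: what is moved stays moved. The work goes in short steps, Python scripts to look and compute and a tool call to move; the robot and the scene stay as the last step left them, time stands still between calls to the robot, and variables do not carry over. Pictures are saved under pics/ and viewed, and the job is handed in when it is done.

Besides the shell and the picture viewer there is one more tool, called as a command line: name --argument value ..., lists and objects as JSON in quotes. drive_tool: Moves the arm, as the interface text tells. Its arguments: {"type":"object","properties":{"targets":{"type":"array"},"force":{"type":"number"}},"required":["targets"]}

```bash
ls; mkdir -p pics; cat > h.py <<'E'
import numpy as np, cv2, json
from rig import observe, get_image, close_job, recognise, grasp_offset
def snap(name, fn=None):
    p=get_image(name)
    if fn: cv2.imwrite('pics/'+fn+'.png', cv2.cvtColor(p['image'],cv2.COLOR_RGB2BGR))
    return p
def cam(p):
    R,_=cv2.Rodrigues(np.array(p['rvec'],float)); t=np.array(p['tvec'],float).ravel(); return R,t
def ray(p,u,v,z):
    R,t=cam(p); d=R.T@np.array([(u-p['cx'])/p['fx'],(v-p['cy'])/p['fy'],1]); c=-R.T@t
    return c+d*(z-c[2])/d[2]
def proj(p,X):
    R,t=cam(p); X=np.atleast_2d(X)@R.T+t
    return np.c_[X[:,0]/X[:,2]*p['fx']+p['cx'],X[:,1]/X[:,2]*p['fy']+p['cy']]
E
python3 - <<'E'
from h import *
for n in ['scene','top','wrist']:
    p=snap(n,n+'0'); R,t=cam(p); print(n,p['image'].shape,p['fx'],-R.T@t, R[2])
    np.save(n+'0.npy',p,allow_pickle=True)
print(observe(), grasp_offset)
E
```

```text
pics
scene (384, 512, 3) 475.4520696222832 [1.41120407 0.68391167 0.93792797] [-0.61503582 -0.55355604 -0.56152173]
top (384, 512, 3) 390.81564748881857 [ 0.31336756 -0.10654377  1.29430316] [ 0.17003307 -0.01373684 -0.98534261]
wrist (384, 512, 3) 313.05413151678175 [0.16849238 0.52845459 0.37378473] [ 0.24164314 -0.11288423 -0.96377681]
{'time_s': 0.15, 'q': array([ 5.30394931e+01,  2.18326197e+01,  7.43728080e+01,  3.83092904e-04,
        8.38603348e+01, -1.23352709e+01]), 'qvel': array([-0.13950632, -0.06439026, -0.23055975,  0.07012312,  0.03635716,
       -0.01421449]), 'joint_efforts': array([ 2.62973132e-03, -4.48622596e+01, -2.31343013e+01, -1.59994597e-04,
        3.84846309e-03, -3.00659508e-05]), 'position': array([0.22902585, 0.49978821, 0.23086056]), 'tool_rot': array([[-6.95425894e-04, -9.09052282e-01,  4.16681491e-01],
       [-9.13129540e-04,  4.16681995e-01,  9.09051858e-01],
       [-9.99999341e-01,  2.51694023e-04, -1.11985394e-03]]), 'ft_force': array([ 0.12366955, -0.55789315, -0.04885361]), 'wrist_torque': array([0.03084334, 0.01063764, 0.01826939]), 'grip_width': 0.08554314987146709} 0.0187
```

View pics/scene0.png

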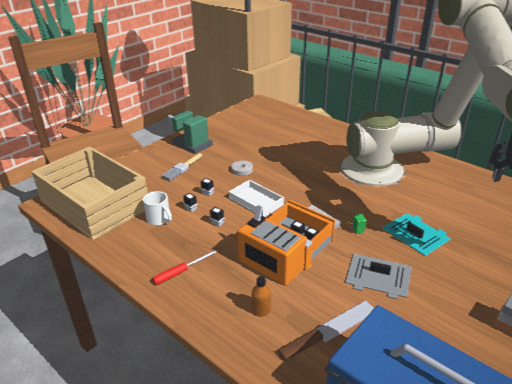

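View pics/top0.png

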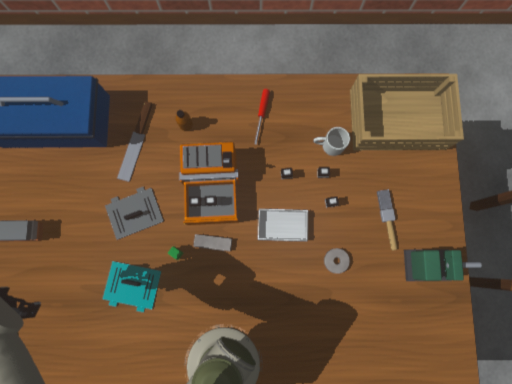

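View pics/wrist0.png

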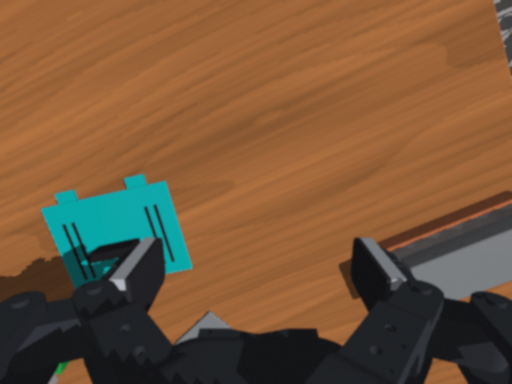

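```bash
python3 - <<'E'
from h import *
p=np.load('top0.npy',allow_pickle=True).item()
im=cv2.cvtColor(p['image'],cv2.COLOR_RGB2BGR)
a=cv2.resize(im[130:260,170:250],None,fx=4.5,fy=4.5,interpolation=cv2.INTER_CUBIC)
b=cv2.resize(im[150:280,250:350],None,fx=4.2,fy=4.5,interpolation=cv2.INTER_CUBIC)
cv2.imwrite('pics/c1.png',np.hstack([a,b]))
p=np.load('scene0.npy',allow_pickle=True).item()
im=cv2.cvtColor(p['image'],cv2.COLOR_RGB2BGR)
cv2.imwrite('pics/c2.png',cv2.resize(im[170:300,170:340],None,fx=4.5,fy=4.5,interpolation=cv2.INTER_CUBIC))
p=np.load('top0.npy',allow_pickle=True).item()
for n,u,v,z in [('rim corners',185,184,.074),('',236,182,.074),('',237,220,.074),('',186,223,.074),('head',180,146,.115),('',233,143,.115),('',236,172,.115),('tray',260,210,.03),('',308,210,.03),('',307,241,.03),('',259,241,.03),('p',287,173,.052),('p',324,172,.052),('p',332,202,.052),('lidh',134,214,.033),('lidc',107,211,.005),('',153,188,.005),('',163,226,.005),('',117,238,.005),('oil',183,120,.05),('knife',130,160,.01),('ws',212,243,.02)]:
    print(n,ray(p,u,v,z).round(3))
E
```

```text
rim corners [0.561 0.119 0.074]
 [ 0.566 -0.043  0.074]
 [ 0.445 -0.046  0.074]
 [0.437 0.113 0.074]
head [0.674 0.129 0.115]
 [ 0.683 -0.036  0.115]
 [ 0.589 -0.045  0.115]
tray [ 0.482 -0.119  0.03 ]
 [ 0.48  -0.276  0.03 ]
 [ 0.379 -0.27   0.03 ]
 [ 0.381 -0.115  0.03 ]
p [ 0.599 -0.208  0.052]
p [ 0.602 -0.329  0.052]
p [ 0.502 -0.351  0.052]
lidh [0.472 0.289 0.033]
lidc [0.486 0.387 0.005]
 [0.562 0.238 0.005]
 [0.435 0.201 0.005]
 [0.397 0.349 0.005]
oil [0.784 0.135 0.05 ]
knife [0.658 0.317 0.01 ]
ws [0.377 0.037 0.02 ]
```

View pics/c1.png

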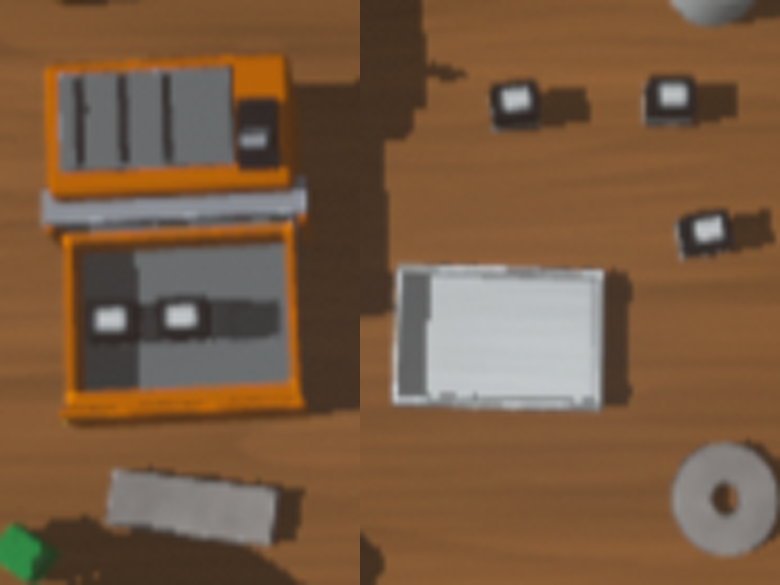

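View pics/c2.png

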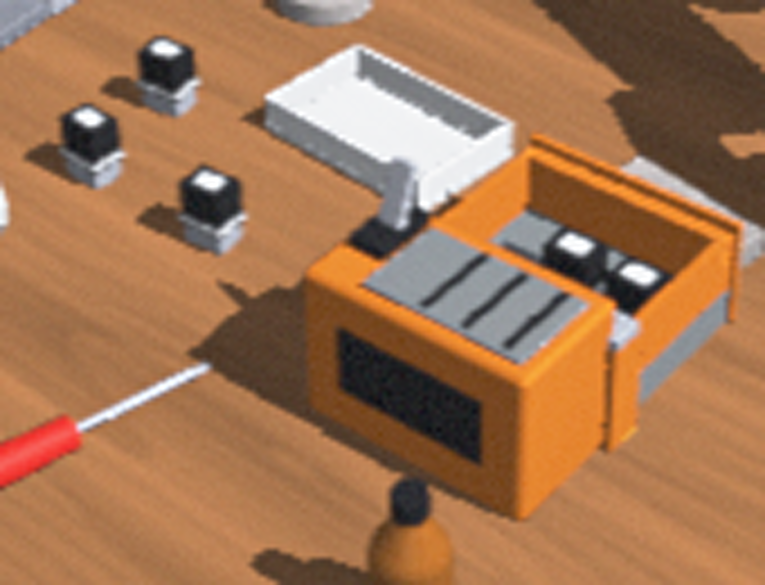

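```bash
cat >> h.py <<'E'
from scipy.spatial.transform import Rotation as Ro
def Rdown(yaw, pitch=0.0):
    # tool z at heading yaw(deg) (jaw dir), tool x down; pitch: tilt about tool y (rad)
    a=np.radians(yaw); z=np.array([np.cos(a),np.sin(a),0]); x=np.array([0,0,-1.]); y=np.cross(z,x)
    return np.c_[x,y,z]@Ro.from_rotvec([0,pitch,0]).as_matrix()
def plan(pos,R=None,o=None,maxs=0.9):
    o=o or observe(); P=np.array(o['position']); T=np.array(o['tool_rot'])
    if R is None: R=T
    R=np.array(R)
    d=np.array(pos)-P; rv=Ro.from_matrix(T.T@R).as_rotvec()
    n=max(int(np.ceil(np.abs(T.T@d).max()/0.05/maxs)),int(np.ceil(np.abs(rv).max()/0.14)),1)
    M=T.copy();rows=[]
    for i in range(n):
        s=M.T@(d/n)/0.05; rows.append(np.r_[s,rv/n].round(3).tolist()); M=M@Ro.from_rotvec(rv/n).as_matrix()
    print('n',n,'d',d.round(4),'rv',rv.round(3)); 
    for r in rows: print(r)
E
python3 - <<'E'
from h import *
plan([0.49,0.035,0.26],Rdown(0))
E
```

```text
n 10 d [ 0.261  -0.4648  0.0291] rv [ 1.141e+00 -1.000e-03  0.000e+00]
[-0.058, -0.862, -0.628, 0.114, -0.0, 0.0]
[-0.058, -0.928, -0.525, 0.114, -0.0, 0.0]
[-0.058, -0.981, -0.416, 0.114, -0.0, 0.0]
[-0.058, -1.022, -0.302, 0.114, -0.0, 0.0]
[-0.058, -1.05, -0.184, 0.114, -0.0, 0.0]
[-0.058, -1.064, -0.063, 0.114, -0.0, 0.0]
[-0.058, -1.064, 0.059, 0.114, -0.0, 0.0]
[-0.058, -1.051, 0.18, 0.114, -0.0, 0.0]
[-0.058, -1.024, 0.298, 0.114, -0.0, 0.0]
[-0.058, -0.983, 0.413, 0.114, -0.0, 0.0]
```

drive_tool --targets '[[[-0.06,-0.7,-0.55,0.11,0,0,0],[-0.06,-0.75,-0.45,0.11,0,0,0],[-0.06,-0.8,-0.35,0.11,0,0,0],[-0.06,-0.85,-0.25,0.11,0,0,0],[-0.06,-0.85,-0.15,0.11,0,0,0]]]'

```text
time_s: 0.65
position: [0.3357, 0.3064, 0.2464]
tool_rot: [[-0.0, -0.554, 0.833], [-0.0, 0.833, 0.554], [-1.0, -0.0, -0.0]]
ft_force: [0.3, 0.7, -0.6]
grip_width: 0.043
```

drive_tool --targets '[[[-0.06,-0.85,-0.05,0.11,0,0,0],[-0.06,-0.85,0.05,0.11,0,0,0],[-0.06,-0.85,0.15,0.11,0,0,0],[-0.06,-0.82,0.25,0.11,0,0,0],[-0.06,-0.8,0.33,0.11,0,0,0]]]'

```text
time_s: 1.15
position: [0.4467, 0.1228, 0.2614]
tool_rot: [[-0.0, -0.036, 0.999], [0.0, 0.999, 0.036], [-1.0, 0.0, -0.0]]
ft_force: [-0.3, 1.4, 0.8]
grip_width: 0.0427
```

```bash
python3 - <<'E'
from h import *
plan([0.49,0.035,0.26],Rdown(0))
E
```

```text
n 2 d [ 0.0433 -0.0878 -0.0014] rv [ 0.036 -0.    -0.   ]
[0.014, -0.893, 0.401, 0.018, -0.0, -0.0]
[0.014, -0.886, 0.417, 0.018, -0.0, -0.0]
```

Take a look from here first, with the tool over the bay's left edge.

```bash
python3 - <<'E'
from h import *
p=snap('wrist','w1'); np.save('w1.npy',p,allow_pickle=True); print(p['cx'],p['cy']); R,t=cam(p); print(-R.T@t,R.round(3))
E
```

```text
257.61694278628784 188.55225724716857
[0.44506481 0.1907355  0.40439087] [[ 0.999  0.037 -0.001]
 [ 0.036 -0.963  0.268]
 [ 0.009 -0.268 -0.964]]
```

View pics/w1.png

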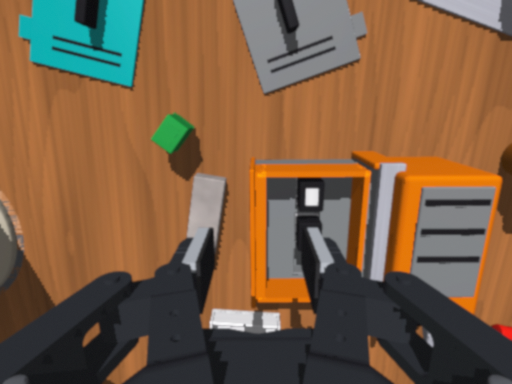

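drive_tool --targets '[[[0,-0.9,0.25,0.02,0,0,0],[0,-0.9,0.25,0.015,0,0,0],[0,-0.9,0.25,0,0,0,0],[0,-0.9,0.2,0,0,0,0],[0,0,0,0,0,0,0]]]'

```text
time_s: 1.7
position: [0.4978, -0.0591, 0.2605]
tool_rot: [[-0.001, -0.001, 1.0], [-0.001, 1.0, 0.001], [-1.0, -0.001, -0.001]]
ft_force: [-0.1, 0.3, -1.2]
grip_width: 0.0428
```

```bash
python3 - <<'E'
from h import *
p=snap('wrist','w2'); np.save('w2.npy',p,allow_pickle=True)
o=observe(); print(o['position'],o['tool_rot'][:,2])
im=cv2.cvtColor(p['image'],cv2.COLOR_RGB2BGR); cv2.imwrite('pics/w2b.png',cv2.resize(im[0:300,100:512],(800,583),interpolation=cv2.INTER_CUBIC))
E
```

```text
[ 0.49715067 -0.05664322  0.26067191] [ 0.99999686  0.00224933 -0.00110518]
```

View pics/w2b.png

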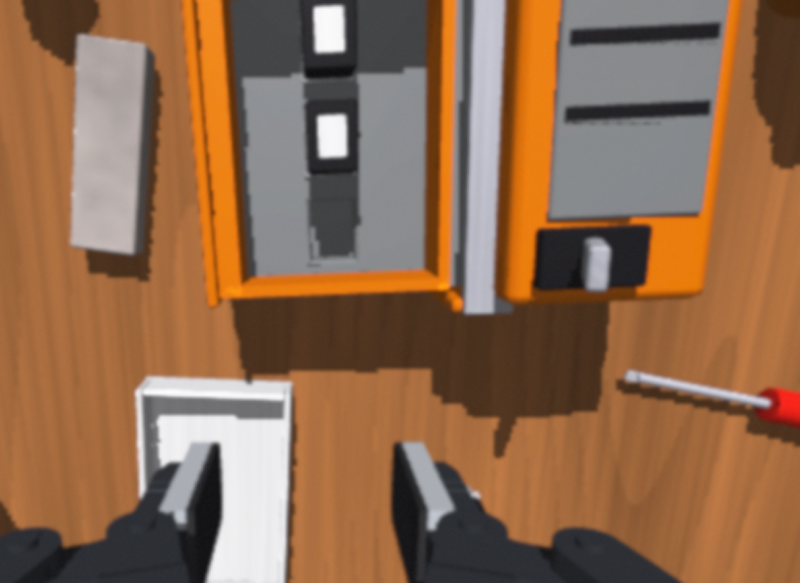

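```bash
python3 - <<'E'
from h import *
p=np.load('w2.npy',allow_pickle=True).item()
g=cv2.cvtColor(p['image'],cv2.COLOR_RGB2GRAY)
def lab(u0,u1,v0,v1,th=170):
    s=g[v0:v1,u0:u1]; v,u=np.nonzero(s>th); return u.mean()+u0, v.mean()+v0, len(u)
for (cu,cv) in [(332,136),(329,29)]:
    u0=100+cu*.515; v0=cv*.5146
    u,v,n=lab(int(u0-12),int(u0+12),max(0,int(v0-16)),int(v0+16)); print(u,v,n,ray(p,u,v,.066).round(4))
im=cv2.cvtColor(p['image'],cv2.COLOR_RGB2BGR); cv2.imwrite('pics/w2c.png',cv2.resize(im[90:165,190:350],(800,375),interpolation=cv2.INTER_CUBIC))
cv2.imwrite('pics/w2d.png',cv2.resize(im[0:75,190:350],(800,375),interpolation=cv2.INTER_CUBIC))
E
```

```text
270.6039603960396 69.58415841584159 303 [0.5113 0.0399 0.066 ]
269.0449438202247 14.544943820224718 356 [0.5092 0.09   0.066 ]
```

View pics/w2c.png

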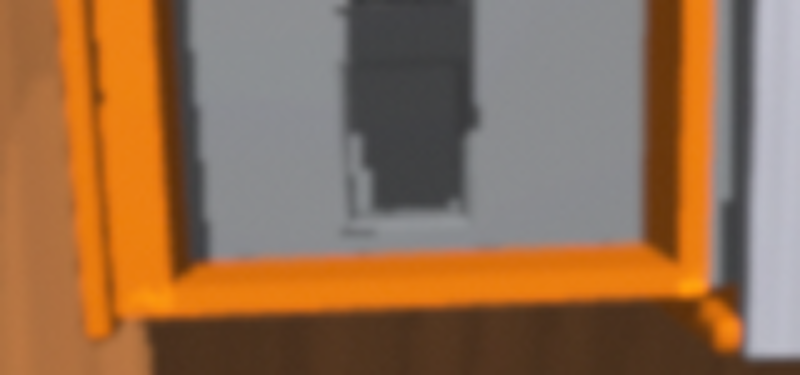

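View pics/w2d.png

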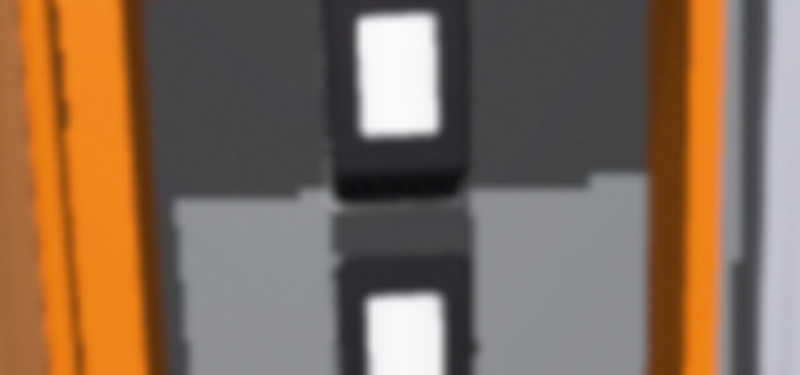

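```bash
python3 - <<'E'
from h import *
p=np.load('w2.npy',allow_pickle=True).item()
def c(u,v): return 190+u/5,90+v/5
for n,(u,v),z in [('sock0',c(409,142),.030),('rear in corner',c(680,287),.074),('front in corner',c(165,296),.074),('rear out',c(708,292),.074),('front lip out',c(92,338),.082),('front lip in',c(112,320),.082)]:
    print(n,ray(p,u,v,z).round(4))
m=np.array([.5113,.0399]);
for yaw in (2.4,):
    a=np.radians(yaw); A=np.array([[np.cos(a),-np.sin(a)],[np.sin(a),np.cos(a)]])
    for q in [(0,-.05),(.055,-.075),(-.052,-.075),(.061,-.081),(-.07,-.081),(-.064,-.081)]: print(q,(m+A@q).round(4))
# fresh packs via recognise
pt=np.load('top0.npy',allow_pickle=True).item()
E
```

```text
sock0 [ 0.5147 -0.0102  0.03  ]
rear in corner [ 0.5703 -0.0377  0.074 ]
front in corner [ 0.4617 -0.0397  0.074 ]
rear out [ 0.5763 -0.0387  0.074 ]
front lip out [ 0.4472 -0.0473  0.082 ]
front lip in [ 0.4515 -0.0435  0.082 ]
(0, -0.05) [ 0.5134 -0.0101]
(0.055, -0.075) [ 0.5694 -0.0327]
(-0.052, -0.075) [ 0.4625 -0.0372]
(0.061, -0.081) [ 0.5756 -0.0385]
(-0.07, -0.081) [ 0.4448 -0.044 ]
(-0.064, -0.081) [ 0.4507 -0.0437]
```

```bash
cat >> h.py <<'E'
MX=np.array([.5117,.040]); MY=2.4
def mach(x,y):
    a=np.radians(MY); return MX+np.array([[np.cos(a),-np.sin(a)],[np.sin(a),np.cos(a)]])@np.array([x,y])
E
python3 - <<'E'
from h import *
print(mach(0,.05)); plan([*mach(0,.05),0.12],Rdown(2.4))
E
```

```text
[0.50960622 0.08995614]
n 4 d [ 0.0125  0.1466 -0.1407] rv [-0.04  -0.001 -0.   ]
[0.704, 0.733, 0.065, -0.01, -0.0, -0.0]
[0.704, 0.732, 0.072, -0.01, -0.0, -0.0]
[0.703, 0.731, 0.079, -0.01, -0.0, -0.0]
[0.703, 0.731, 0.086, -0.01, -0.0, -0.0]
```

drive_tool --targets '[[[0.55,0.73,0.06,-0.01,0,0,0.05],[0.6,0.73,0.07,-0.01,0,0,0.05],[0.8,0.73,0.08,-0.01,0,0,0.05],[0.85,0.73,0.08,-0.01,0,0,0.05],[0,0,0,0,0,0,0.05]]]' --force 50

```text
time_s: 2.25
position: [0.5046, 0.0891, 0.125]
tool_rot: [[-0.009, -0.051, 0.999], [0.001, 0.999, 0.051], [-1.0, 0.002, -0.009]]
ft_force: [-0.2, -0.5, 0.6]
grip_width: 0.0446
```

```bash
python3 - <<'E'
from h import *
p=snap('wrist','w3'); plan([*mach(0,.05),0.04],Rdown(2.4))
E
```

```text
n 2 d [ 0.0035  0.0027 -0.0874] rv [ 0.008 -0.005 -0.001]
[0.874, 0.024, 0.04, 0.004, -0.002, -0.0]
[0.874, 0.025, 0.038, 0.004, -0.002, -0.0]
```

View pics/w3.png

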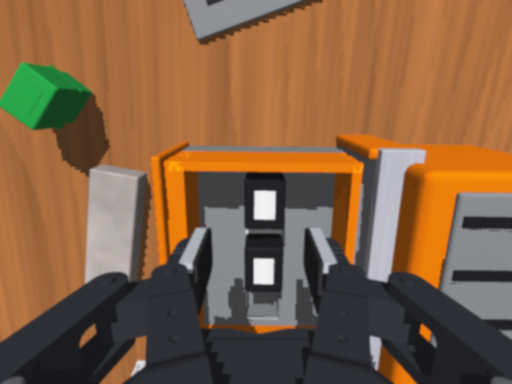

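drive_tool --targets '[[[0.5,0.03,0.06,0.008,-0.004,0,0.05],[0.6,0,0,0,0,0,0.05],[0.6,0,0,0,0,0,0.05],[0,0,0,0,0,0,0.05],[0,0,0,0,0,0,0.05]]]'

```text
time_s: 2.8
position: [0.5118, 0.0862, 0.0456]
tool_rot: [[0.006, -0.038, 0.999], [0.0, 0.999, 0.038], [-1.0, -0.0, 0.006]]
ft_force: [-0.3, 0.1, 0.4]
grip_width: 0.0452
```

```bash
python3 - <<'E'
from h import *
p=snap('wrist','w4'); plan([*mach(0,.05),0.04],Rdown(2.4)); print(proj(p,[[*mach(0,.05),.066],[*mach(0,0),.066]]))
E
```

```text
n 1 d [-0.0025  0.0037 -0.0061] rv [-0.004  0.007  0.   ]
[0.122, 0.077, -0.048, -0.004, 0.007, 0.0]
[[251.43004056 255.45578869]
 [252.37837571 350.84589884]]
```

View pics/w4.png

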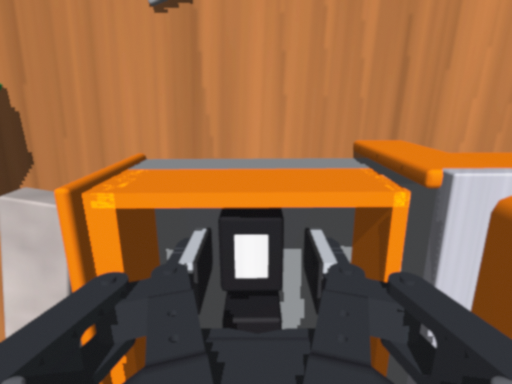

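drive_tool --targets '[[[0.11,0.07,0,0,0,0,0.05],[0,0,0,0,0,0,0.05]]]'

```text
time_s: 3.05
position: [0.5111, 0.0903, 0.0393]
tool_rot: [[0.005, -0.038, 0.999], [0.0, 0.999, 0.038], [-1.0, -0.0, 0.005]]
ft_force: [0.2, -1.4, -0.1]
grip_width: 0.0449
```

drive_tool --targets '[[[0,0,0,0,0,0,-1],[0,0,0,0,0,0,-1],[0,0,0,0,0,0,-1],[0,0,0,0,0,0,-1]]]'

```text
time_s: 3.45
position: [0.5104, 0.09, 0.0392]
tool_rot: [[0.003, -0.038, 0.999], [0.0, 0.999, 0.038], [-1.0, 0.0, 0.003]]
ft_force: [-4.8, 0.2, 5.2]
grip_width: 0.0271
```

drive_tool --targets '[[[-0.3,0,0,0,0,0,-1],[-0.5,0,0,0,0,0,-1],[-0.7,0,0,0,0,0,-1],[-0.7,0,0,0,0,0,-1]]]'

```text
time_s: 3.85
position: [0.51, 0.0899, 0.1498]
tool_rot: [[0.003, -0.038, 0.999], [0.0, 0.999, 0.038], [-1.0, 0.0, 0.003]]
ft_force: [0.8, -0.3, -1.8]
grip_width: 0.0273
```

```bash
python3 - <<'E'
from h import *
p=snap('wrist','w5'); plan([.43,-.17,0.15],Rdown(0))
E
```

```text
n 6 d [-0.0825 -0.2599 -0.0055] rv [0.038 0.013 0.001]
[0.015, -0.855, -0.308, 0.006, 0.002, 0.0]
[0.016, -0.857, -0.303, 0.006, 0.002, 0.0]
[0.016, -0.859, -0.297, 0.006, 0.002, 0.0]
[0.017, -0.861, -0.292, 0.006, 0.002, 0.0]
[0.017, -0.863, -0.286, 0.006, 0.002, 0.0]
[0.018, -0.865, -0.28, 0.006, 0.002, 0.0]
```

View pics/w5.png

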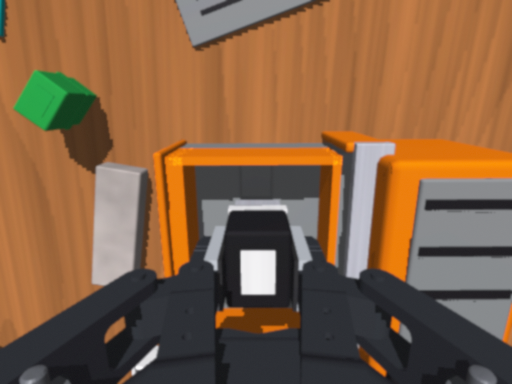

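drive_tool --targets '[[[0,-0.87,-0.27,0.01,0,0,-1],[0,-0.87,-0.27,0.01,0,0,-1],[0,-0.87,-0.27,0.01,0,0,-1],[0,-0.87,-0.27,0.01,0,0,-1],[0,-0.87,-0.27,0,0,0,-1]]]'

```text
time_s: 4.4
position: [0.446, -0.1303, 0.1484]
tool_rot: [[0.004, 0.002, 1.0], [0.0, 1.0, -0.002], [-1.0, 0.0, 0.004]]
ft_force: [1.4, -0.6, -1.6]
grip_width: 0.0272
```

drive_tool --targets '[[[0,-0.8,-0.25,0,0,0,-1],[0,0,0,0,0,0,-1],[0,0,0,0,0,0,-1]]]'

```text
time_s: 4.7
position: [0.4339, -0.1692, 0.1482]
tool_rot: [[0.004, 0.004, 1.0], [0.001, 1.0, -0.004], [-1.0, 0.001, 0.004]]
ft_force: [0.0, 0.7, -2.0]
grip_width: 0.0273
```

```bash
python3 - <<'E'
from h import *
p=snap('wrist','w6'); plan([.43,-.17,0.032],Rdown(0))
E
```

```text
n 3 d [-0.0042 -0.0017 -0.1162] rv [-0.002  0.004 -0.001]
[0.775, -0.012, -0.031, -0.001, 0.001, -0.0]
[0.775, -0.011, -0.03, -0.001, 0.001, -0.0]
[0.775, -0.011, -0.029, -0.001, 0.001, -0.0]
```

View pics/w6.png

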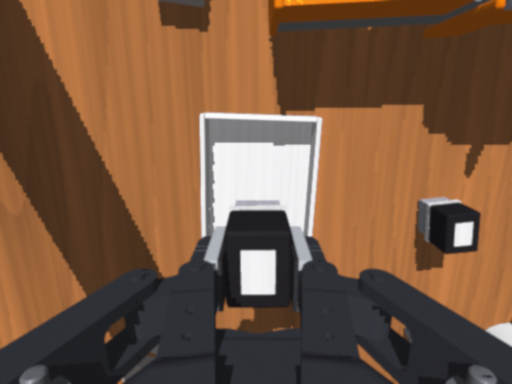

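drive_tool --targets '[[[0.75,0,-0.06,0,0,0,-1],[0.75,0,0,0,0,0,-1],[0.6,0,0,0,0,0,-1],[0.2,0,0,0,0,0,-1],[0,0,0,0,0,0,-1]]]'

```text
time_s: 5.25
position: [0.4318, -0.1676, 0.0327]
tool_rot: [[0.002, 0.001, 1.0], [0.002, 1.0, -0.001], [-1.0, 0.002, 0.002]]
ft_force: [0.7, -0.7, -1.4]
grip_width: 0.0271
```

drive_tool --targets '[[[0,0,0,0,0,0,0.05],[0,0,0,0,0,0,0.05],[0,0,0,0,0,0,0.05]]]'

```text
time_s: 5.55
position: [0.4324, -0.169, 0.0345]
tool_rot: [[0.006, 0.002, 1.0], [-0.001, 1.0, -0.002], [-1.0, -0.001, 0.006]]
ft_force: [0.1, 0.5, -0.2]
grip_width: 0.0449
```

drive_tool --targets '[[[-0.6,0,0,0,0,0,0.05],[-0.8,0,0,0,0,0,0.05],[-0.8,0,0,0,0,0,0.05],[-0.4,0,0,0,0,0,0.05]]]'

```text
time_s: 5.95
position: [0.432, -0.1692, 0.1672]
tool_rot: [[0.009, 0.002, 1.0], [-0.003, 1.0, -0.002], [-1.0, -0.003, 0.009]]
ft_force: [0.1, -0.3, -0.2]
grip_width: 0.0448
```

```bash
python3 - <<'E'
from h import *
p=snap('wrist','w7'); plan([*mach(0,0),0.16],Rdown(2.4))
E
```

```text
n 5 d [ 0.079   0.2097 -0.009 ] rv [-0.044  0.011  0.006]
[0.035, 0.839, 0.314, -0.009, 0.002, 0.001]
[0.035, 0.837, 0.321, -0.009, 0.002, 0.001]
[0.035, 0.834, 0.329, -0.009, 0.002, 0.001]
[0.036, 0.831, 0.336, -0.009, 0.002, 0.001]
[0.036, 0.828, 0.343, -0.009, 0.002, 0.001]
```

View pics/w7.png

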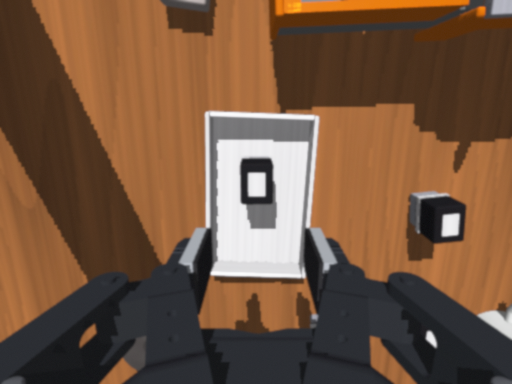

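drive_tool --targets '[[[0,0.84,0.32,-0.01,0,0,0.05],[0,0.84,0.32,-0.01,0.005,0,0.05],[0,0.83,0.33,-0.01,0.004,0,0.05],[0,0.83,0.33,-0.01,0,0,0.05],[0.05,0.83,0.33,-0.004,0,0,0.05]]]'

```text
time_s: 6.5
position: [0.5095, 0.043, 0.1613]
tool_rot: [[-0.004, -0.042, 0.999], [-0.0, 0.999, 0.042], [-1.0, -0.0, -0.004]]
ft_force: [0.1, -0.3, 1.0]
grip_width: 0.0449
```

drive_tool --targets '[[[0.8,0,0,0,0,0,0.05],[0.6,0,0,0,0,0,0.05],[0,0,0,0,0,0,0.05],[0,0,0,0,0,0,0.05]]]'

```text
time_s: 6.9
position: [0.5089, 0.0411, 0.0916]
tool_rot: [[-0.005, -0.042, 0.999], [-0.0, 0.999, 0.042], [-1.0, 0.0, -0.005]]
ft_force: [-0.6, -0.4, 0.3]
grip_width: 0.0445
```

```bash
python3 - <<'E'
from h import *
plan([*mach(0,0),0.04],Rdown(2.4))
E
```

```text
n 2 d [ 0.0028 -0.0011 -0.0516] rv [-0.    -0.005 -0.   ]
[0.516, -0.012, 0.03, -0.0, -0.002, -0.0]
[0.516, -0.012, 0.028, -0.0, -0.002, -0.0]
```

drive_tool --targets '[[[0.5,-0.02,0.05,0,-0.004,0,0.05],[0.53,0,0,0,0,0,0.05],[0,0,0,0,0,0,0.05]]]'

```text
time_s: 7.2
position: [0.5106, 0.04, 0.0388]
tool_rot: [[-0.003, -0.041, 0.999], [0.001, 0.999, 0.041], [-1.0, 0.001, -0.003]]
ft_force: [1.0, -0.5, 0.3]
grip_width: 0.045
```

drive_tool --targets '[[[0,0,0,0,0,0,-1],[0,0,0,0,0,0,-1],[0,0,0,0,0,0,-1],[0,0,0,0,0,0,-1]]]'

```text
time_s: 7.6
position: [0.5122, 0.04, 0.0413]
tool_rot: [[0.003, -0.042, 0.999], [-0.001, 0.999, 0.042], [-1.0, -0.001, 0.003]]
ft_force: [-0.4, -2.3, 7.6]
grip_width: 0.0273
```

drive_tool --targets '[[[-0.3,0,0,0,0,0,-1],[-0.5,0,0,0,0,0,-1],[-0.7,0,0,0,0,0,-1],[-0.7,0,0,0,0,0,-1],[0,0,0,0,0,0,-1]]]'

```text
time_s: 8.1
position: [0.5131, 0.0401, 0.1543]
tool_rot: [[0.009, -0.042, 0.999], [-0.001, 0.999, 0.042], [-1.0, -0.002, 0.009]]
ft_force: [0.4, 0.7, -2.1]
grip_width: 0.0272
```

```bash
python3 - <<'E'
from h import *
plan([.43,-.225,0.15],Rdown(0))
E
```

```text
n 6 d [-0.0831 -0.2651 -0.0043] rv [0.042 0.009 0.001]
[0.013, -0.871, -0.314, 0.007, 0.001, 0.0]
[0.013, -0.873, -0.308, 0.007, 0.001, 0.0]
[0.014, -0.876, -0.302, 0.007, 0.001, 0.0]
[0.014, -0.878, -0.296, 0.007, 0.001, 0.0]
[0.014, -0.88, -0.29, 0.007, 0.001, 0.0]
[0.014, -0.882, -0.283, 0.007, 0.001, 0.0]
```

drive_tool --targets '[[[0,-0.88,-0.3,0.01,0,0,-1],[0,-0.88,-0.3,0.01,0.003,0,-1],[0,-0.88,-0.3,0.01,0.003,0,-1],[0,-0.88,-0.3,0.01,0,0,-1],[0,-0.88,-0.29,0,0,0,-1]]]'

```text
time_s: 8.6
position: [0.4404, -0.1827, 0.1495]
tool_rot: [[-0.007, -0.002, 1.0], [0.0, 1.0, 0.002], [-1.0, 0.0, -0.007]]
ft_force: [0.6, -0.3, -2.3]
grip_width: 0.027
```

drive_tool --targets '[[[0.1,-0.88,-0.29,0,0,0,-1],[0.8,0,0,0,0,0,-1],[0.8,0,0,0,0,0,-1],[0,0,0,0,0,0,-1],[0,0,0,0,0,0,-1]]]'

```text
time_s: 9.1
position: [0.4266, -0.2252, 0.0652]
tool_rot: [[-0.008, -0.002, 1.0], [0.001, 1.0, 0.002], [-1.0, 0.001, -0.008]]
ft_force: [-0.0, -1.3, -0.9]
grip_width: 0.0269
```

```bash
python3 - <<'E'
from h import *
p=snap('wrist','w8'); plan([.43,-.225,0.033],Rdown(0))
E
```

```text
n 1 d [ 0.0028  0.0006 -0.0331] rv [ 0.002 -0.006  0.001]
[0.661, 0.012, 0.06, 0.002, -0.006, 0.001]
```

View pics/w8.png

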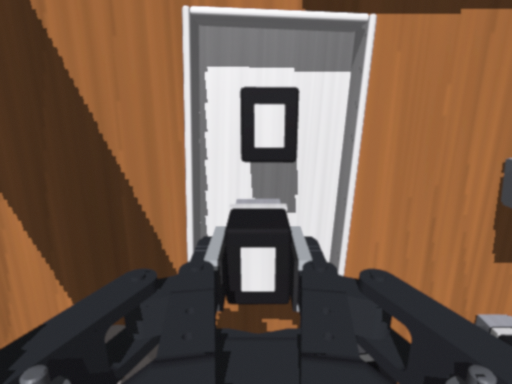

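drive_tool --targets '[[[0.4,0,0.05,0,-0.005,0,-1],[0.23,0,0,0,0,0,-1],[0,0,0,0,0,0,-1]]]'

```text
time_s: 9.45
position: [0.4293, -0.2252, 0.0339]
tool_rot: [[-0.001, -0.003, 1.0], [-0.001, 1.0, 0.003], [-1.0, -0.001, -0.001]]
ft_force: [0.5, -0.3, -2.4]
grip_width: 0.0275
```

drive_tool --targets '[[[0,0,0,0,0,0,0.05],[0,0,0,0,0,0,0.05],[0,0,0,0,0,0,0.05]]]'

```text
time_s: 9.75
position: [0.4293, -0.2256, 0.0342]
tool_rot: [[-0.0, -0.002, 1.0], [-0.001, 1.0, 0.002], [-1.0, -0.001, -0.0]]
ft_force: [0.8, -0.2, -0.5]
grip_width: 0.0449
```

drive_tool --targets '[[[-0.6,0,0,0,0,0,0.05],[-0.8,0,0,0,0,0,0.05],[-0.8,0,0,0,0,0,0.05],[-0.4,0,0,0,0,0,0.05],[0,0,0,0,0,0,0.05]]]'

```text
time_s: 10.25
position: [0.4301, -0.2261, 0.1664]
tool_rot: [[0.003, -0.002, 1.0], [-0.005, 1.0, 0.002], [-1.0, -0.005, 0.003]]
ft_force: [-0.0, 0.4, 0.4]
grip_width: 0.0449
```

```bash
python3 - <<'E'
from h import *
p=snap('wrist','w9'); plan([.54,-.32,0.22],Rdown(0))
t=snap('top')
for l in ['fresh0_c']:
    for r in recognise(l,t): print(r, ray(t,r['at'][0]*512,r['at'][1]*384,.03).round(3))
E
```

```text
n 3 d [ 0.1106 -0.0945  0.0556] rv [0.002 0.    0.002]
[-0.369, -0.632, 0.736, 0.001, 0.0, 0.001]
[-0.37, -0.632, 0.737, 0.001, 0.0, 0.001]
[-0.37, -0.631, 0.737, 0.001, 0.0, 0.001]
{'at': [0.7551, 0.5497], 'p': 0.54} [ 0.474 -0.533  0.03 ]
{'at': [0.6332, 0.4487], 'p': 0.53} [ 0.606 -0.334  0.03 ]
```

View pics/w9.png

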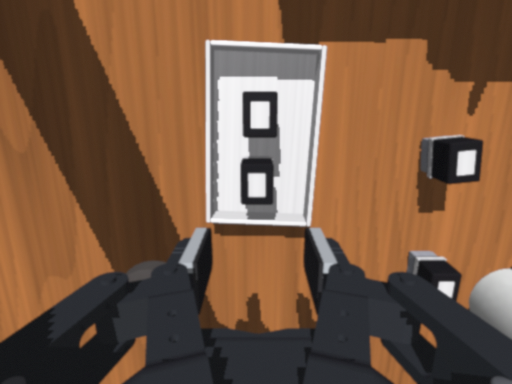

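drive_tool --targets '[[[-0.4,-0.7,0.6,0,0,0,0],[-0.5,-0.7,0.6,0,0,0,0],[-0.5,-0.7,0.6,0,0,0,0],[-0.2,-0.7,0.4,0,0,0,0],[0,0,0,0,0,0,0]]]'

```text
time_s: 10.9
position: [0.5379, -0.3653, 0.2387]
tool_rot: [[-0.002, 0.0, 1.0], [-0.0, 1.0, -0.0], [-1.0, -0.0, -0.002]]
ft_force: [-0.7, 0.7, -1.2]
grip_width: 0.0432
```

```bash
python3 - <<'E'
from h import *
p=snap('wrist','w10'); np.save('w10.npy',p,allow_pickle=True); o=observe(); print(o['position'])
g=cv2.cvtColor(p['image'],cv2.COLOR_RGB2GRAY)
for X in [(0.599,-0.208),(0.602,-0.329),(0.502,-0.351)]:
    print(proj(p,[[*X,.052]]))
E
```

```text
[ 0.5369231  -0.36318521  0.2380365 ]
[[322.52863644   2.55186916]]
[[318.90522834 133.02386704]]
[[223.49601351 153.92787447]]
```

View pics/w10.png

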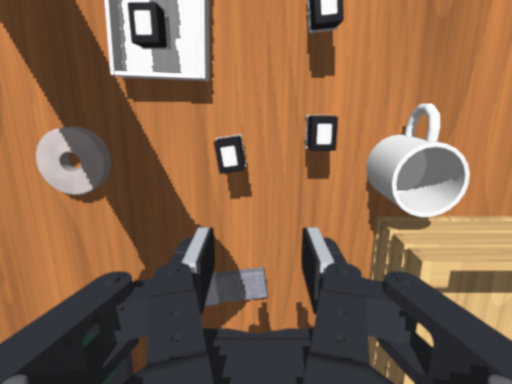

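```bash
cat >> h.py <<'E'
def label(p,u,v,z,w=16,th=170):
    im=cv2.resize(p['image'],None,fx=4,fy=4,interpolation=cv2.INTER_CUBIC).astype(int)
    m=(im.min(2)>th).astype(np.uint8); 
    n,L,st,ce=cv2.connectedComponentsWithStats(m)
    k=[i for i in range(1,n) if np.hypot(ce[i][0]/4-u,ce[i][1]/4-v)<w and st[i][4]>500]
    out=[]
    for i in k:
        vv,uu=np.nonzero(L==i); pts=np.array([ray(p,(a+.5)/4-.5,(b+.5)/4-.5,z)[:2] for a,b in zip(uu,vv)],np.float32)
        r=cv2.minAreaRect(pts*1000); out.append((pts.mean(0).round(4),np.round(r[0],1),np.round(r[1],1),round(r[2],1)))
    return out
E
python3 - <<'E'
from h import *
p=np.load('w10.npy',allow_pickle=True).item()
for u,v in [(230,156),(323,133),(328,6)]: print(label(p,u,v,.052))
E
```

```text
[(array([ 0.5074, -0.3531], dtype=float32), array([ 507.4, -353.2]), array([14.9, 21. ]), 8.5)]
[(array([ 0.6072, -0.3296], dtype=float32), array([ 607.2, -329.7]), array([14.9, 20.6]), 0.2)]
[(array([ 0.6048, -0.2113], dtype=float32), array([ 604.8, -211.3]), array([15.2, 12.5]), 4.0)]
```

```bash
python3 - <<'E'
from h import *
plan([.5074,-.3531,0.09],Rdown(8.5))
E
```

```text
n 4 d [-0.0295  0.0101 -0.148 ] rv [-0.148 -0.004 -0.002]
[0.741, 0.049, -0.145, -0.037, -0.001, -0.001]
[0.741, 0.055, -0.143, -0.037, -0.001, -0.001]
[0.741, 0.061, -0.142, -0.037, -0.001, -0.001]
[0.74, 0.066, -0.14, -0.037, -0.001, -0.001]
```

drive_tool --targets '[[[0.74,0.05,-0.14,-0.037,0,0,0.05],[0.74,0.05,-0.14,-0.037,0,0,0.05],[0.74,0.06,-0.14,-0.037,0,0,0.05],[0.74,0.07,-0.14,-0.037,0,0,0.05],[0,0,0,0,0,0,0.05]]]'

```text
time_s: 11.45
position: [0.5045, -0.3485, 0.0872]
tool_rot: [[-0.011, -0.15, 0.989], [0.009, 0.989, 0.15], [-1.0, 0.011, -0.009]]
ft_force: [0.3, -0.4, 1.3]
grip_width: 0.0452
```

drive_tool --targets '[[[0,0,0,0,0,0,0.05],[0,0,0,0,0,0,0.05]]]'

```text
time_s: 11.65
position: [0.5085, -0.3523, 0.0945]
tool_rot: [[0.0, -0.149, 0.989], [-0.002, 0.989, 0.149], [-1.0, -0.002, 0.0]]
ft_force: [-0.5, -0.7, 0.5]
grip_width: 0.0449
```

```bash
python3 - <<'E'
from h import *
p=snap('wrist','w11'); plan([.5074,-.3531,0.026],Rdown(8.5)); u=proj(p,[[.5074,-.3531,.052]])[0]; print(u,label(p,*u,.052))
E
```

```text
n 2 d [-0.0012 -0.0008 -0.0686] rv [0.001 0.    0.003]
[0.686, -0.004, -0.013, 0.001, 0.0, 0.001]
[0.686, -0.005, -0.013, 0.001, 0.0, 0.001]
[254.39330285 214.33046422] [(array([ 0.5076, -0.3532], dtype=float32), array([ 507.6, -353.3]), array([14.7, 20.8]), 8.5)]
```

View pics/w11.png

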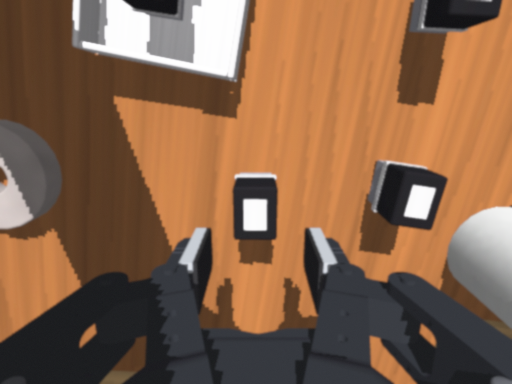

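drive_tool --targets '[[[0.6,-0.01,-0.02,0,0,0,0.05],[0.5,0,0,0,0,0,0.05],[0.25,0,0,0,0,0,0.05],[0,0,0,0,0,0,0.05],[0,0,0,0,0,0,0.05]]]'

```text
time_s: 12.2
position: [0.5072, -0.353, 0.0264]
tool_rot: [[-0.001, -0.149, 0.989], [-0.001, 0.989, 0.149], [-1.0, -0.001, -0.001]]
ft_force: [0.2, -0.2, 0.6]
grip_width: 0.0447
```

drive_tool --targets '[[[0,0,0,0,0,0,-1],[0,0,0,0,0,0,-1],[0,0,0,0,0,0,-1],[0,0,0,0,0,0,-1]]]'

```text
time_s: 12.6
position: [0.5072, -0.353, 0.0267]
tool_rot: [[0.0, -0.149, 0.989], [-0.002, 0.989, 0.149], [-1.0, -0.002, -0.0]]
ft_force: [-0.2, 1.2, 6.7]
grip_width: 0.0271
```

drive_tool --targets '[[[-0.6,0,0,0,0,0,-1],[-0.8,0,0,0,0,0,-1],[-0.8,0,0,0,0,0,-1],[-0.4,0,0,0,0,0,-1],[0,0,0,0,0,0,-1]]]'

```text
time_s: 13.1
position: [0.5077, -0.3532, 0.1584]
tool_rot: [[0.003, -0.15, 0.989], [-0.005, 0.989, 0.15], [-1.0, -0.005, 0.002]]
ft_force: [-0.0, -0.0, -1.9]
grip_width: 0.0271
```

```bash
python3 - <<'E'
from h import *
p=snap('wrist','w12'); np.save('w12.npy',p,allow_pickle=True)
o=observe(); plan([*mach(0,-.05),0.16],Rdown(2.4))
T=np.array(o['tool_rot']); P=np.array(o['position'])
top=P-T[:,0]*0.026; print(proj(p,[top]), [ (l[0]-top[:2])@T[:2,1:] for l in label(p,*proj(p,[top])[0],top[2])], label(p,*proj(p,[top])[0],top[2]))
E
```

```text
n 8 d [0.0068 0.3426 0.0042] rv [ 0.108 -0.001  0.001]
[-0.012, 0.844, 0.145, 0.014, -0.0, 0.0]
[-0.012, 0.846, 0.133, 0.014, -0.0, 0.0]
[-0.011, 0.848, 0.122, 0.014, -0.0, 0.0]
[-0.011, 0.849, 0.11, 0.014, -0.0, 0.0]
[-0.011, 0.851, 0.099, 0.014, -0.0, 0.0]
[-0.011, 0.852, 0.087, 0.014, -0.0, 0.0]
[-0.011, 0.853, 0.076, 0.014, -0.0, 0.0]
[-0.011, 0.854, 0.064, 0.014, -0.0, 0.0]
[[254.42907609 265.4297922 ]] [array([-0.00205246,  0.00139789])] [(array([ 0.5087, -0.3543], dtype=float32), array([ 508.7, -354.5]), array([14.7, 21. ]), 8.9)]
```

View pics/w12.png

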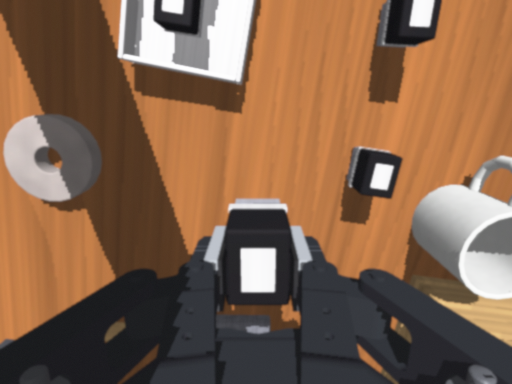

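```bash
python3 - <<'E'
from h import *
def c(fn,u,v):
    im=cv2.resize(cv2.imread('pics/'+fn+'.png'),None,fx=4,fy=4,interpolation=cv2.INTER_CUBIC).astype(int)
    n,L,st,ce=cv2.connectedComponentsWithStats((im.min(2)>170).astype(np.uint8))
    return [(ce[i]/4,st[i]) for i in range(1,n) if np.hypot(ce[i][0]/4-u,ce[i][1]/4-v)<12]
for f in ['w5','w6','w8','w12']: print(f,c(f,257,270))
E
```

```text
w5 [(array([258.0209246 , 272.16808528]), array([  963,  1002,   139,   176, 23967], dtype=int32))]
w6 [(array([258.08379007, 272.18260048]), array([  963,  1002,   139,   176, 24084], dtype=int32))]
w8 [(array([257.98447049, 269.24714074]), array([  964,   992,   137,   173, 22908], dtype=int32))]
w12 [(array([258.0094576 , 270.00490626]), array([  962,   993,   140,   176, 23949], dtype=int32))]
```

drive_tool --targets '[[[0,0.85,0.14,0.014,0,0,-1],[0,0.85,0.13,0.014,0,0,-1],[0,0.85,0.12,0.014,0,0,-1],[0,0.85,0.11,0.014,0,0,-1],[0,0.85,0.1,0.014,0,0,-1]]]'

```text
time_s: 13.65
position: [0.5097, -0.1358, 0.1531]
tool_rot: [[-0.005, -0.079, 0.997], [0.002, 0.997, 0.079], [-1.0, 0.002, -0.005]]
ft_force: [0.6, 0.4, -1.6]
grip_width: 0.0272
```

drive_tool --targets '[[[0,0.85,0.09,0.014,0,0,-1],[0,0.85,0.08,0.014,0,0,-1],[0,0.85,0.07,0.01,0,0,-1],[0,0,0,0,0,0,-1],[0,0,0,0,0,0,-1]]]'

```text
time_s: 14.15
position: [0.5136, -0.009, 0.1536]
tool_rot: [[-0.005, -0.044, 0.999], [0.0, 0.999, 0.044], [-1.0, 0.001, -0.005]]
ft_force: [0.3, -0.5, -1.6]
grip_width: 0.027
```

```bash
python3 - <<'E'
from h import *
p=snap('wrist','w13');  plan([*mach(0,-.05),0.065],Rdown(2.4))
E
```

```text
n 2 d [-0.0001 -0.     -0.0888] rv [ 0.001 -0.004 -0.   ]
[0.888, -0.0, 0.003, 0.0, -0.002, -0.0]
[0.888, -0.0, 0.001, 0.0, -0.002, -0.0]
```

View pics/w13.png

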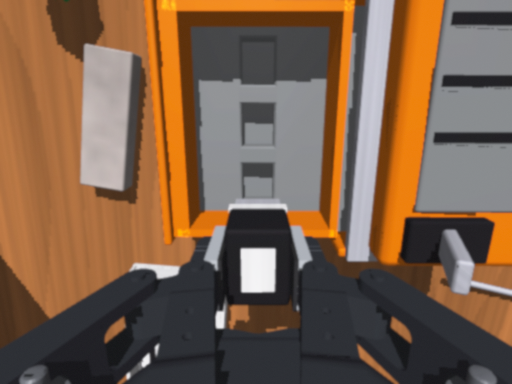

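```bash
python3 - <<'E'
from h import *
p=snap('wrist')
im=cv2.cvtColor(p['image'],cv2.COLOR_RGB2BGR); cv2.imwrite('pics/w13b.png',cv2.resize(im[20:220,185:335],(600,800),interpolation=cv2.INTER_CUBIC))
for m in [(0,.05),(0,0),(0,-.05)]:
    print(m,(proj(p,[[*mach(m[0]+a,m[1]+b),.03] for a in(-.0135,.0135) for b in (-.0175,.0175)])-[185,20])*4)
E
```

```text
(0, 0.05) [[222.8691662  251.71339462]
 [220.44655173  62.35396089]
 [356.39621375 251.81028564]
 [359.09719781  62.36377386]]
(0, 0) [[226.03509427 499.17263877]
 [223.85348661 328.65108237]
 [352.86665017 499.37320887]
 [355.29881772 328.78143613]]
(0, -0.05) [[228.89874883 723.0052011 ]
 [226.92389155 568.64392758]
 [349.67421969 723.28967915]
 [351.87579584 568.87154386]]
```

View pics/w13b.png

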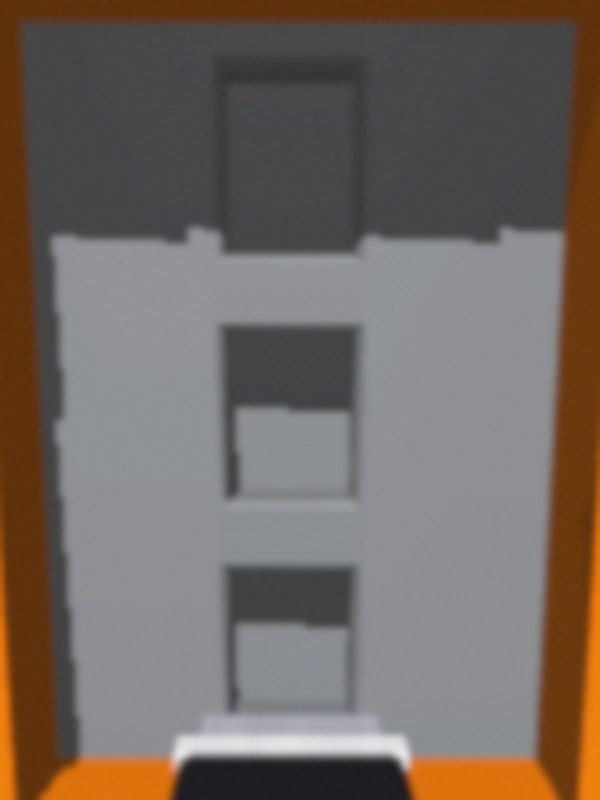

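drive_tool --targets '[[[0.7,0,0,0,-0.004,0,-1],[0.7,0,0,0,0,0,-1],[0.35,0,0,0,0,0,-1],[0,0,0,0,0,0,-1],[0,0,0,0,0,0,-1]]]'

```text
time_s: 14.75
position: [0.5146, -0.0107, 0.0678]
tool_rot: [[0.002, -0.041, 0.999], [0.0, 0.999, 0.041], [-1.0, 0.0, 0.002]]
ft_force: [0.3, -0.2, -0.6]
grip_width: 0.0269
```

```bash
python3 - <<'E'
from h import *
plan([*mach(0,-.05),0.041],Rdown(2.4))
E
```

```text
n 1 d [-0.0008  0.0008 -0.0268] rv [-0.001  0.002 -0.   ]
[0.536, 0.016, -0.017, -0.001, 0.002, -0.0]
```

drive_tool --targets '[[[0.15,0.01,-0.01,0,0,0,-1],[0.15,0,0,0,0,0,-1],[0.15,0,0,0,0,0,-1],[0.11,0,0,0,0,0,-1],[0,0,0,0,0,0,-1]]]'

```text
time_s: 15.25
position: [0.5137, -0.0094, 0.0404]
tool_rot: [[0.002, -0.042, 0.999], [-0.0, 0.999, 0.042], [-1.0, -0.0, 0.002]]
ft_force: [-4.7, -1.6, 12.3]
grip_width: 0.0272
```

drive_tool --targets '[[[0,0,0,0,0,0,0],[0,0,0,0,0,0,0],[0,0,0,0,0,0,0],[-0.4,0,0,0,0,0,0],[-0.8,0,0,0,0,0,0]]]'

```text
time_s: 15.75
position: [0.5125, -0.009, 0.098]
tool_rot: [[-0.004, -0.042, 0.999], [0.002, 0.999, 0.042], [-1.0, 0.002, -0.004]]
ft_force: [0.0, -0.5, 0.5]
grip_width: 0.0425
```

drive_tool --targets '[[[-0.8,-0.5,0,0,0,0,0],[-0.5,-0.8,0.2,-0.01,0,0,0],[0,-0.9,0.2,-0.01,0,0,0],[0,-0.9,0.2,-0.01,0,0,0],[0,-0.9,0.2,0,0,0,0]]]'

```text
time_s: 16.25
position: [0.5649, -0.2085, 0.1647]
tool_rot: [[0.002, -0.072, 0.997], [0.0, 0.997, 0.072], [-1.0, -0.0, 0.002]]
ft_force: [1.0, 0.6, 0.4]
grip_width: 0.043
```

```bash
python3 - <<'E'
from h import *
p=snap('wrist','w14'); print(observe()['position']);  plan([.605,-.27,0.17],Rdown(2))
E
```

```text
[ 0.56620509 -0.21505381  0.16404023]
n 2 d [ 0.0388 -0.0549  0.006 ] rv [0.033 0.003 0.003]
[-0.057, -0.575, 0.35, 0.016, 0.002, 0.002]
[-0.058, -0.569, 0.359, 0.016, 0.002, 0.002]
```

View pics/w14.png

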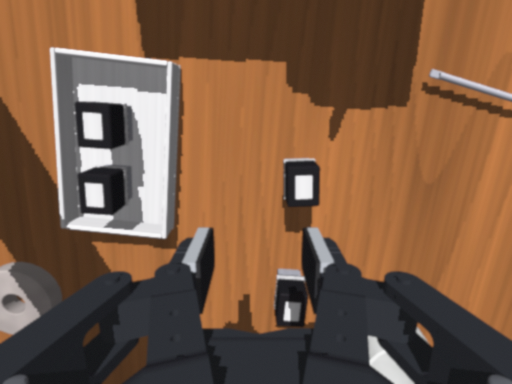

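```bash
python3 - <<'E'
from h import *
p=snap('wrist');print(label(p,303,187,.052)); l=label(p,303,187,.052)[0]
plan([*l[0],0.09],Rdown(l[3] if l[3]<45 else l[3]-90))
E
```

```text
[(array([ 0.6046, -0.2073], dtype=float32), array([ 604.5, -207.5]), array([14. , 20.6]), 6.6)]
n 2 d [ 0.0392  0.0045 -0.0737] rv [-0.048  0.002  0.001]
[0.738, 0.019, 0.393, -0.024, 0.001, 0.001]
[0.737, 0.01, 0.394, -0.024, 0.001, 0.001]
```

drive_tool --targets '[[[0.6,0,0.39,-0.024,0,0,0.05],[0.7,0,0.39,-0.024,0,0,0.05],[0,0,0,0,0,0,0.05],[0,0,0,0,0,0,0.05],[0,0,0,0,0,0,0.05]]]'

```text
time_s: 16.85
position: [0.6037, -0.2035, 0.1015]
tool_rot: [[0.004, -0.12, 0.993], [-0.001, 0.993, 0.12], [-1.0, -0.001, 0.004]]
ft_force: [-0.6, -1.2, -0.3]
grip_width: 0.0451
```

```bash
python3 - <<'E'
from h import *
p=snap('wrist');u=proj(p,[[.6046,-.2073,.052]])[0]; l=label(p,*u,.052);print(u,l); l=l[0]
plan([*l[0],0.0265],Rdown(l[3] if l[3]<45 else l[3]-90))
E
```

```text
[256.77446418 215.34613505] [(array([ 0.6045, -0.2072], dtype=float32), array([ 604.6, -207.4]), array([14.5, 20.6]), 5.4)]
n 2 d [ 0.0008 -0.0036 -0.0752] rv [0.026 0.004 0.002]
[0.752, -0.035, 0.0, 0.013, 0.002, 0.001]
[0.752, -0.036, 0.002, 0.013, 0.002, 0.001]
```

drive_tool --targets '[[[0.6,-0.07,0,0.015,0.003,0,0.05],[0.6,0,0,0,0,0,0.05],[0.3,0,0,0,0,0,0.05],[0,0,0,0,0,0,0.05],[0,0,0,0,0,0,0.05]]]'

```text
time_s: 17.4
position: [0.6045, -0.2073, 0.0264]
tool_rot: [[0.001, -0.105, 0.995], [-0.001, 0.995, 0.105], [-1.0, -0.001, 0.001]]
ft_force: [0.2, 0.9, 0.0]
grip_width: 0.0445
```

drive_tool --targets '[[[0,0,0,0,0,0,-1],[0,0,0,0,0,0,-1],[0,0,0,0,0,0,-1],[0,0,0,0,0,0,-1]]]'

```text
time_s: 17.8
position: [0.6047, -0.2074, 0.0266]
tool_rot: [[0.002, -0.105, 0.994], [-0.002, 0.994, 0.105], [-1.0, -0.002, 0.001]]
ft_force: [-1.0, 0.1, 6.8]
grip_width: 0.0273
```

drive_tool --targets '[[[-0.6,0,0,0,0,0,-1],[-0.8,0,0,0,0,0,-1],[-0.8,0,0,0,0,0,-1],[-0.6,0,0,0,0,0,-1],[0,0,0,0,0,0,-1]]]'

```text
time_s: 18.3
position: [0.6057, -0.2076, 0.1701]
tool_rot: [[0.007, -0.105, 0.994], [-0.005, 0.994, 0.105], [-1.0, -0.006, 0.007]]
ft_force: [0.0, -0.6, -2.1]
grip_width: 0.0273
```

```bash
python3 - <<'E'
from h import *
p=snap('wrist','w15'); plan([.5125,-.05,0.165],Rdown(2.4)); plan([*mach(0,0),0.165],Rdown(2.4))
E
```

```text
n 4 d [-0.0923  0.1572 -0.002 ] rv [0.063 0.003 0.003]
[0.007, 0.83, -0.376, 0.016, 0.001, 0.001]
[0.008, 0.824, -0.389, 0.016, 0.001, 0.001]
[0.008, 0.818, -0.402, 0.016, 0.001, 0.001]
[0.009, 0.811, -0.415, 0.016, 0.001, 0.001]
n 6 d [-0.0931  0.2472 -0.002 ] rv [0.063 0.003 0.003]
[0.004, 0.852, -0.222, 0.011, 0.0, 0.0]
[0.004, 0.849, -0.231, 0.011, 0.0, 0.0]
[0.005, 0.847, -0.24, 0.011, 0.0, 0.0]
[0.005, 0.844, -0.249, 0.011, 0.0, 0.0]
[0.006, 0.842, -0.258, 0.011, 0.0, 0.0]
[0.006, 0.839, -0.267, 0.011, 0.0, 0.0]
```

View pics/w15.png

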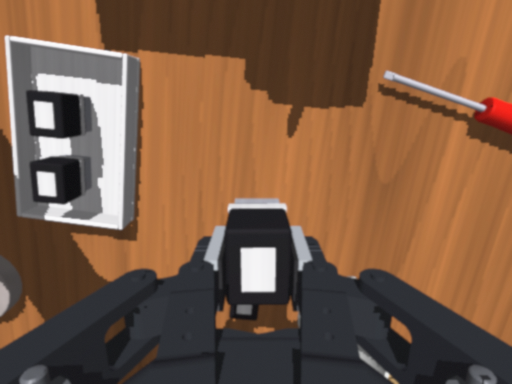

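drive_tool --targets '[[[0,0.83,-0.38,0.016,0,0,-1],[0,0.82,-0.39,0.016,0,0,-1],[0,0.82,-0.4,0.016,0,0,-1],[0,0.81,-0.42,0.013,0,0,-1],[0,0.8,0,0,0,0,-1]]]'

```text
time_s: 18.85
position: [0.5067, -0.0082, 0.1636]
tool_rot: [[-0.005, -0.043, 0.999], [0.001, 0.999, 0.043], [-1.0, 0.001, -0.005]]
ft_force: [0.7, -0.1, -1.3]
grip_width: 0.0272
```

drive_tool --targets '[[[0,0.9,0,0,0,0,-1],[0.8,0,0,0,0,0,-1],[0,0,0,0,0,0,-1],[0,0,0,0,0,0,-1],[0,0,0,0,0,0,-1]]]'

```text
time_s: 19.35
position: [0.5085, 0.0342, 0.1256]
tool_rot: [[-0.0, -0.043, 0.999], [-0.0, 0.999, 0.043], [-1.0, -0.0, -0.0]]
ft_force: [-0.3, -0.5, -2.5]
grip_width: 0.027
```

```bash
python3 - <<'E'
from h import *
p=snap('wrist','w16');  plan([*mach(0,0),0.065],Rdown(2.4))
E
```

```text
n 2 d [ 0.0031  0.0058 -0.0607] rv [0.001 0.001 0.   ]
[0.607, 0.057, 0.034, 0.0, 0.0, 0.0]
[0.607, 0.057, 0.034, 0.0, 0.0, 0.0]
```

View pics/w16.png

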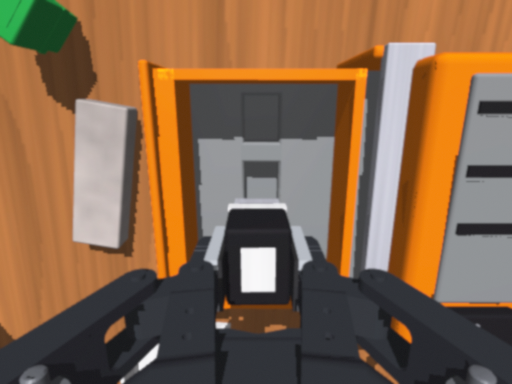

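drive_tool --targets '[[[0.5,0.11,0.06,0,0,0,-1],[0.5,0,0,0,0,0,-1],[0.2,0,0,0,0,0,-1],[0,0,0,0,0,0,-1],[0,0,0,0,0,0,-1]]]'

```text
time_s: 19.9
position: [0.5113, 0.0403, 0.0658]
tool_rot: [[0.001, -0.043, 0.999], [-0.0, 0.999, 0.043], [-1.0, -0.0, 0.001]]
ft_force: [0.7, 0.2, -0.4]
grip_width: 0.027
```

```bash
python3 - <<'E'
from h import *
plan([*mach(0,0),0.041],Rdown(2.4))
E
```

```text
n 1 d [ 0.0004 -0.0003 -0.0248] rv [0.002 0.001 0.   ]
[0.496, -0.006, 0.008, 0.002, 0.001, 0.0]
```

drive_tool --targets '[[[0.14,0,0.01,0,0,0,-1],[0.14,0,0,0,0,0,-1],[0.14,0,0,0,0,0,-1],[0.1,0,0,0,0,0,-1],[0,0,0,0,0,0,-1]]]'

```text
time_s: 20.4
position: [0.5109, 0.0401, 0.0392]
tool_rot: [[-0.001, -0.044, 0.999], [-0.001, 0.999, 0.044], [-1.0, -0.001, -0.001]]
ft_force: [-3.8, -6.1, 9.3]
grip_width: 0.027
```

drive_tool --targets '[[[0,0,0,0,0,0,0],[0,0,0,0,0,0,0],[0,0,0,0,0,0,0],[-0.5,0,0,0,0,0,0],[-0.9,0,0,0,0,0,0]]]'

```text
time_s: 20.9
position: [0.5098, 0.0409, 0.1073]
tool_rot: [[-0.007, -0.044, 0.999], [0.001, 0.999, 0.044], [-1.0, 0.001, -0.007]]
ft_force: [1.0, -0.3, 0.4]
grip_width: 0.0427
```

drive_tool --targets '[[[-0.9,0,0,0,0,0,0],[-0.1,-0.7,0,0,0,0,0],[0,-0.9,0.1,0.01,0,0,0],[0,-0.9,0.1,0.01,0,0,0],[0,-0.9,0.2,0.01,0,0,0]]]'

```text
time_s: 21.4
position: [0.5372, -0.13, 0.1588]
tool_rot: [[-0.001, -0.014, 1.0], [-0.0, 1.0, 0.014], [-1.0, -0.0, -0.001]]
ft_force: [0.9, 0.1, -0.3]
grip_width: 0.0426
```

```bash
python3 - <<'E'
from h import *
p=snap('wrist','w17');  plan([.607,-.34,0.17],Rdown(0))
E
```

```text
n 5 d [ 0.068  -0.2035  0.0114] rv [0.009 0.001 0.003]
[-0.043, -0.817, 0.264, 0.002, 0.0, 0.001]
[-0.043, -0.816, 0.266, 0.002, 0.0, 0.001]
[-0.044, -0.816, 0.267, 0.002, 0.0, 0.001]
[-0.044, -0.815, 0.269, 0.002, 0.0, 0.001]
[-0.045, -0.814, 0.27, 0.002, 0.0, 0.001]
```

View pics/w17.png

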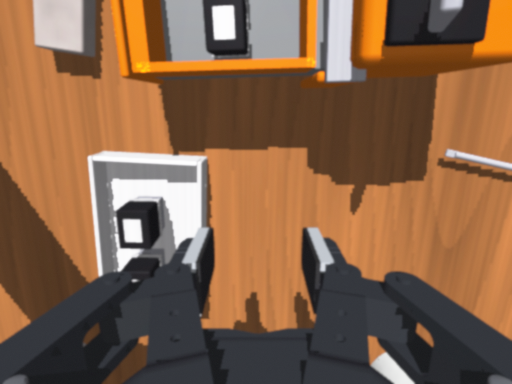

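drive_tool --targets '[[[-0.1,-0.82,0.26,0,0,0,0],[-0.1,-0.82,0.27,0,0,0,0],[0,-0.82,0.27,0,0,0,0],[0,-0.82,0.27,0,0,0,0],[0,-0.6,0.27,0,0,0,0]]]'

```text
time_s: 21.95
position: [0.6072, -0.324, 0.1682]
tool_rot: [[-0.001, -0.013, 1.0], [-0.0, 1.0, 0.013], [-1.0, -0.0, -0.001]]
ft_force: [0.1, -0.5, 0.4]
grip_width: 0.0425
```

drive_tool --targets '[[[0.7,0,0,0,0,0,0.05],[0.7,0,0,0,0,0,0.05],[0,0,0,0,0,0,0.05],[0,0,0,0,0,0,0.05],[0,0,0,0,0,0,0.05]]]'

```text
time_s: 22.45
position: [0.6079, -0.322, 0.1011]
tool_rot: [[0.002, -0.014, 1.0], [-0.002, 1.0, 0.014], [-1.0, -0.002, 0.002]]
ft_force: [0.2, -0.8, 0.3]
grip_width: 0.0444
```

```bash
python3 - <<'E'
from h import *
q=np.load('w10.npy',allow_pickle=True).item(); print('mug',ray(q,367,170,.04),ray(q,400,205,0.0))
p=snap('wrist','w18');u=proj(p,[[.6072,-.3296,.052]])[0]; l=label(p,*u,.052);print(u,l); l=l[0]
plan([*l[0],0.0265],Rdown(l[3] if l[3]<45 else l[3]-90))
E
```

```text
mug [ 0.65996836 -0.3708436   0.04      ] [ 0.72071938 -0.4252496   0.        ]
[255.12679063 221.02531051] [(array([ 0.6071, -0.3297], dtype=float32), array([ 607.1, -329.8]), array([14.1, 20.4]), 0.6)]
n 2 d [-0.0007 -0.0078 -0.0746] rv [0.004 0.002 0.002]
[0.746, -0.076, -0.01, 0.002, 0.001, 0.001]
[0.746, -0.077, -0.009, 0.002, 0.001, 0.001]
```

View pics/w18.png

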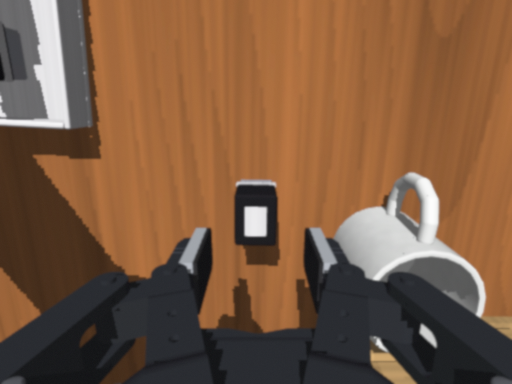

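drive_tool --targets '[[[0.6,-0.155,-0.02,0.004,0.002,0,-0.08],[0.6,0,0,0,0,0,-0.08],[0.29,0,0,0,0,0,-0.08],[0,0,0,0,0,0,-0.08],[0,0,0,0,0,0,-0.08]]]'

```text
time_s: 23.0
position: [0.6067, -0.3297, 0.0259]
tool_rot: [[-0.001, -0.01, 1.0], [-0.002, 1.0, 0.01], [-1.0, -0.002, -0.001]]
ft_force: [0.7, -0.4, 0.3]
grip_width: 0.0394
```

drive_tool --targets '[[[0,0,0,0,0,0,-1],[0,0,0,0,0,0,-1],[0,0,0,0,0,0,-1],[0,0,0,0,0,0,-1]]]'

```text
time_s: 23.4
position: [0.6068, -0.3299, 0.0264]
tool_rot: [[0.0, -0.01, 1.0], [-0.002, 1.0, 0.01], [-1.0, -0.002, -0.0]]
ft_force: [-0.4, 0.0, 6.3]
grip_width: 0.0271
```

drive_tool --targets '[[[-0.6,0,0,0,0,0,-1],[-0.8,0,0,0,0,0,-1],[-0.8,0,0,0,0,0,-1],[-0.6,0,0,0,0,0,-1],[0,0,0,0,0,0,-1]]]'

```text
time_s: 23.9
position: [0.6077, -0.3303, 0.1701]
tool_rot: [[0.005, -0.01, 1.0], [-0.006, 1.0, 0.01], [-1.0, -0.006, 0.005]]
ft_force: [-0.2, 0.7, -1.1]
grip_width: 0.0268
```

```bash
python3 - <<'E'
from h import *
plan([.5125,-.08,0.165],Rdown(2.4))
E
```

```text
n 6 d [-0.0952  0.2503 -0.0051] rv [-0.032  0.005  0.006]
[0.01, 0.837, -0.309, -0.005, 0.001, 0.001]
[0.011, 0.839, -0.304, -0.005, 0.001, 0.001]
[0.012, 0.841, -0.3, -0.005, 0.001, 0.001]
[0.014, 0.842, -0.296, -0.005, 0.001, 0.001]
[0.015, 0.844, -0.291, -0.005, 0.001, 0.001]
[0.016, 0.845, -0.287, -0.005, 0.001, 0.001]
```

drive_tool --targets '[[[0,0.84,-0.31,-0.006,0,0,-1],[0,0.84,-0.31,-0.006,0,0,-1],[0,0.84,-0.3,-0.006,0,0,-1],[0,0.84,-0.3,-0.006,0,0,-1],[0,0.84,-0.29,-0.006,0,0,-1]]]'

```text
time_s: 24.4
position: [0.5249, -0.1192, 0.1637]
tool_rot: [[-0.004, -0.04, 0.999], [0.0, 0.999, 0.04], [-1.0, 0.001, -0.004]]
ft_force: [0.4, 0.2, -2.0]
grip_width: 0.0273
```

drive_tool --targets '[[[0,0.84,-0.29,0,0,0,-1],[0,0.85,0,0,0,0,-1],[0,0.85,0,0,0,0,-1],[0,0.85,0,0,0,0,-1],[0,0.85,0,0,0,0,-1]]]'

```text
time_s: 24.9
position: [0.5024, 0.0919, 0.1639]
tool_rot: [[-0.004, -0.04, 0.999], [-0.0, 0.999, 0.04], [-1.0, 0.0, -0.004]]
ft_force: [1.0, -0.0, -2.0]
grip_width: 0.0273
```

drive_tool --targets '[[[0.8,0,0,0,0,0,-1],[0,0,0,0,0,0,-1],[0,0,0,0,0,0,-1],[0,0,0,0,0,0,-1]]]'

```text
time_s: 25.3
position: [0.5039, 0.0894, 0.1256]
tool_rot: [[-0.001, -0.039, 0.999], [-0.0, 0.999, 0.039], [-1.0, -0.0, -0.001]]
ft_force: [-0.2, -0.2, -0.9]
grip_width: 0.0268
```

```bash
python3 - <<'E'
from h import *
plan([*mach(0,.05),0.066],Rdown(2.4))
E
```

```text
n 2 d [ 0.0058  0.0005 -0.0596] rv [-0.003 -0.001  0.   ]
[0.596, 0.003, 0.059, -0.002, -0.001, 0.0]
[0.596, 0.003, 0.058, -0.002, -0.001, 0.0]
```

drive_tool --targets '[[[0.5,0,0.12,-0.003,0,0,-1],[0.5,0,0,0,0,0,-1],[0.18,0,0,0,0,0,-1],[0,0,0,0,0,0,-1],[0,0,0,0,0,0,-1]]]'

```text
time_s: 25.8
position: [0.5097, 0.0901, 0.0666]
tool_rot: [[-0.001, -0.042, 0.999], [-0.0, 0.999, 0.042], [-1.0, -0.0, -0.001]]
ft_force: [-0.3, -0.2, -1.4]
grip_width: 0.0271
```

```bash
python3 - <<'E'
from h import *
plan([*mach(0,.05),0.041],Rdown(2.4))
E
```

```text
n 1 d [-0.0001 -0.0002 -0.0256] rv [ 0.001 -0.001  0.   ]
[0.512, -0.003, -0.001, 0.001, -0.001, 0.0]
```

drive_tool --targets '[[[0.14,0,0,0,0,0,-1],[0.14,0,0,0,0,0,-1],[0.14,0,0,0,0,0,-1],[0.12,0,0,0,0,0,-1],[0,0,0,0,0,0,-1]]]'

```text
time_s: 26.3
position: [0.509, 0.09, 0.039]
tool_rot: [[-0.003, -0.043, 0.999], [-0.001, 0.999, 0.043], [-1.0, -0.001, -0.003]]
ft_force: [-2.9, -5.3, 9.6]
grip_width: 0.0272
```

drive_tool --targets '[[[0,0,0,0,0,0,0],[0,0,0,0,0,0,0],[0,0,0,0,0,0,0],[-0.5,0,0,0,0,0,0],[-0.9,0,0,0,0,0,0]]]'

```text
time_s: 26.8
position: [0.5077, 0.0905, 0.1069]
tool_rot: [[-0.009, -0.043, 0.999], [0.0, 0.999, 0.043], [-1.0, 0.001, -0.009]]
ft_force: [0.1, 0.6, 0.1]
grip_width: 0.0429
```

drive_tool --targets '[[[-0.9,0,0,0,0,0,0],[-0.9,-0.5,0,0,0,0,0],[-0.3,-0.8,0,0,0,0,0],[0,-0.9,0,0,0,0,0],[0,-0.4,0,0,0,0,0]]]'

```text
time_s: 27.3
position: [0.5152, -0.0415, 0.2126]
tool_rot: [[-0.002, -0.041, 0.999], [-0.001, 0.999, 0.041], [-1.0, -0.001, -0.002]]
ft_force: [-0.0, 0.9, 0.2]
grip_width: 0.0428
```

```bash
python3 - <<'E'
from h import *
p=snap('wrist','w19'); np.save('w19.npy',p,allow_pickle=True); print(observe()['position'])
for m in (-.05,0,.05):
    X=[*mach(0,m),.066]; u=proj(p,[X])[0]; print(X[:2],label(p,*u,.066))
E
```

```text
[ 0.51530341 -0.04299904  0.21214084]
[np.float64(0.51379378268646), np.float64(-0.009956141504942922)] [(array([ 0.5129, -0.0106], dtype=float32), array([512.9, -10.7]), array([14.2, 20. ]), 2.4)]
[np.float64(0.5117), np.float64(0.04)] [(array([0.5118, 0.0396], dtype=float32), array([511.8,  39.5]), array([14.1, 20.3]), 2.7)]
[np.float64(0.50960621731354), np.float64(0.08995614150494292)] [(array([0.5096, 0.0891], dtype=float32), array([509.6,  89. ]), array([14.4, 20.3]), 2.0)]
```

View pics/w19.png

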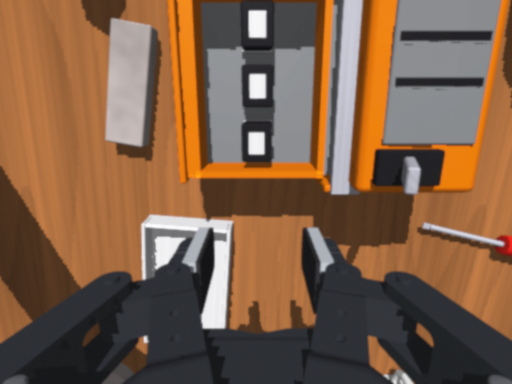

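drive_tool --targets '[[[-0.3,0.9,0,0,0,0,0],[-0.3,0.9,-0.1,0,0,0,0],[-0.2,0.9,-0.2,0,0,0,0],[0,0.9,-0.2,0,0,0,0],[0,0.9,-0.2,0,0,0,0]]]'

```text
time_s: 27.85
position: [0.4696, 0.1867, 0.2524]
tool_rot: [[-0.002, -0.043, 0.999], [0.0, 0.999, 0.043], [-1.0, 0.0, -0.002]]
ft_force: [0.6, 0.1, 0.0]
grip_width: 0.0429
```

drive_tool --targets '[[[0,0.7,-0.1,0,0,0,0],[0,0,0,0,0,0,0],[0,0,0,0,0,0,0]]]'

```text
time_s: 28.15
position: [0.4636, 0.22, 0.252]
tool_rot: [[-0.003, -0.045, 0.999], [-0.0, 0.999, 0.045], [-1.0, -0.0, -0.003]]
ft_force: [0.1, -0.8, 0.6]
grip_width: 0.0425
```

```bash
python3 - <<'E'
from h import *
p=snap('wrist','w20'); np.save('w20.npy',p,allow_pickle=True); print(observe()['position'])
im=cv2.cvtColor(p['image'],cv2.COLOR_RGB2BGR)
cv2.imwrite('pics/w20b.png',cv2.resize(im[0:220,100:400],(800,587),interpolation=cv2.INTER_CUBIC))
E
```

```text
[0.46390168 0.21926313 0.25200229]
```

View pics/w20.png

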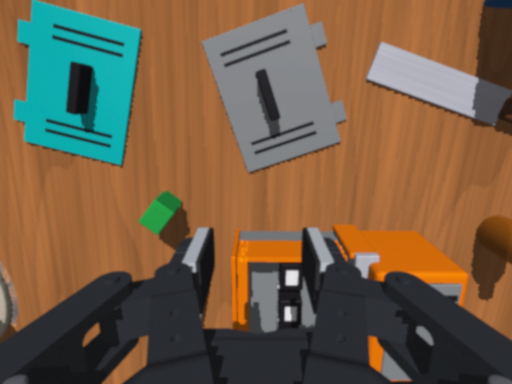

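View pics/w20b.png

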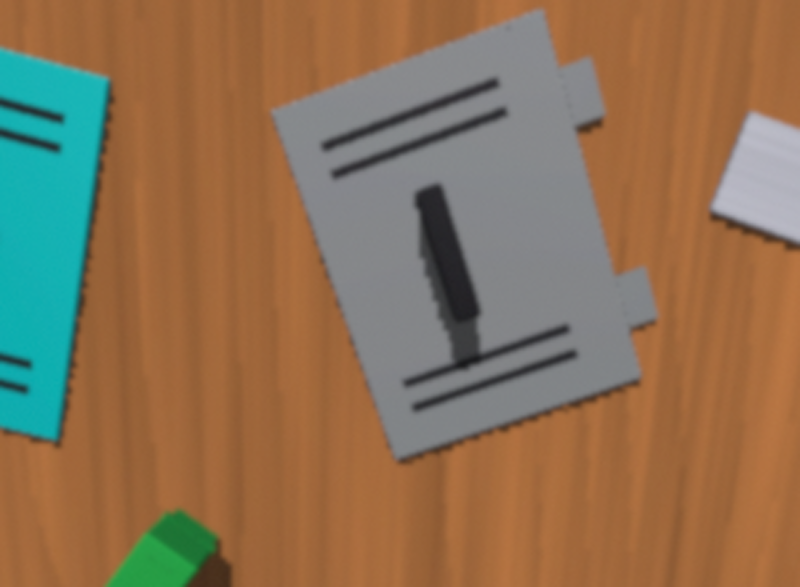

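```bash
python3 - <<'E'
from h import *
p=np.load('w20.npy',allow_pickle=True).item()
c=lambda u,v:(100+u*.375-.3,v*.3748-.3)
P=np.array([ray(p,*c(*x),.005)[:2] for x in [(274,110),(543,12),(639,379),(398,460)]])
print(P.round(4)); A,B,C,D=P
for e in (B-A,C-D,A-D,B-C): print(np.linalg.norm(e).round(4),np.degrees(np.arctan2(e[1],e[0])).round(2))
ctr=P.mean(0); ax=(B-A+C-D); yaw=np.arctan2(ax[1],ax[0]); ay=(A-D+B-C); yaw2=np.arctan2(-ay[0],ay[1])
print(ctr,np.degrees(yaw),np.degrees(yaw2)); y=(yaw+yaw2)/2
h=ctr-.008*np.array([np.cos(y),np.sin(y)]); print('handle',h)
print('handle top pixel->',[ray(p,*c(*x),.033)[:2].round(4) for x in [(447,252)]])
plan([*h,.09],Rdown(np.degrees(y)))
E
```

```text
[[0.3943 0.3517]
 [0.5063 0.3942]
 [0.5637 0.2445]
 [0.4532 0.2008]]
0.1198 20.76
0.1188 21.56
0.162 111.34
0.1604 110.98
[0.47937349 0.29778061] 21.16245112637883 21.162366038332873
handle [0.47191301 0.29489251]
handle top pixel-> [array([0.4708, 0.2962])]
n 4 d [ 0.008   0.0756 -0.162 ] rv [-0.326 -0.003 -0.   ]
[0.81, 0.376, 0.059, -0.081, -0.001, -0.0]
[0.81, 0.37, 0.089, -0.081, -0.001, -0.0]
[0.81, 0.362, 0.118, -0.081, -0.001, -0.0]
[0.81, 0.351, 0.146, -0.081, -0.001, -0.0]
```

drive_tool --targets '[[[0.7,0.37,0.06,-0.082,0,0,0.05],[0.7,0.37,0.09,-0.082,0,0,0],[0.7,0.36,0.12,-0.082,0,0,-0.2],[0.7,0.35,0.14,-0.08,0,0,-0.2],[0,0,0,0,0,0,-0.2]]]' --force 80

```text
time_s: 28.7
position: [0.4703, 0.294, 0.108]
tool_rot: [[-0.011, -0.362, 0.932], [-0.003, 0.932, 0.362], [-1.0, 0.001, -0.011]]
ft_force: [-0.9, -0.8, 0.1]
grip_width: 0.0346
```

drive_tool --targets '[[[0,0,0,0,0,0,-0.2],[0,0,0,0,0,0,-0.2],[0,0,0,0,0,0,-0.2]]]'

```text
time_s: 29.0
position: [0.4727, 0.2938, 0.1139]
tool_rot: [[-0.0, -0.359, 0.933], [0.001, 0.933, 0.359], [-1.0, 0.001, 0.0]]
ft_force: [-0.6, 0.7, -0.0]
grip_width: 0.0342
```

```bash
python3 - <<'E'
from h import *
p=snap('wrist','w21'); plan([.4713,.2955,.010],Rdown(21.2)); np.save('w21.npy',p,allow_pickle=True)
E
```

```text
n 3 d [-0.0012  0.0016 -0.1037] rv [-0.003 -0.    -0.001]
[0.691, 0.012, -0.003, -0.001, -0.0, -0.0]
[0.691, 0.012, -0.004, -0.001, -0.0, -0.0]
[0.691, 0.012, -0.004, -0.001, -0.0, -0.0]
```

View pics/w21.png

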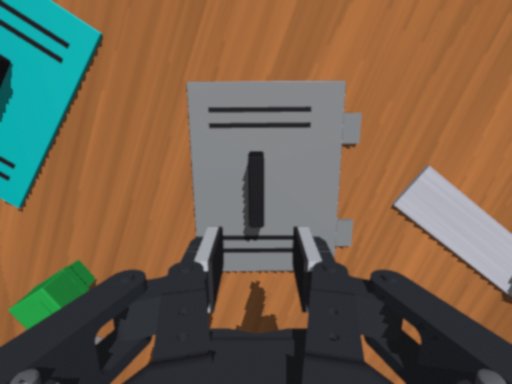

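```bash
python3 - <<'E'
from h import *
p=np.load('w21.npy',allow_pickle=True).item()
print(ray(p,256,151,.033),ray(p,256.5,228,.033),ray(p,256.3,189.5,.033))
E
```

```text
[0.46025615 0.32498465 0.033     ] [0.4819092  0.26958549 0.033     ] [0.47074837 0.29824244 0.033     ]
```

drive_tool --targets '[[[0.7,0.035,-0.01,0,0,0,-0.2],[0.7,0,0,0,0,0,-0.2],[0.5,0,0,0,0,0,-0.2],[0,0,0,0,0,0,-0.2],[0,0,0,0,0,0,-0.2]]]'

```text
time_s: 29.55
position: [0.471, 0.2959, 0.0183]
tool_rot: [[-0.002, -0.36, 0.933], [0.0, 0.933, 0.36], [-1.0, 0.001, -0.002]]
ft_force: [0.6, 0.7, 0.8]
grip_width: 0.0341
```

```bash
python3 - <<'E'
from h import *
p=snap('wrist','w22'); plan([.4713,.2955,.010],Rdown(21.2))
E
```

```text
n 1 d [-0.0001 -0.0006 -0.0089] rv [-0.001 -0.    -0.001]
[0.178, -0.01, -0.005, -0.001, -0.0, -0.001]
```

View pics/w22.png

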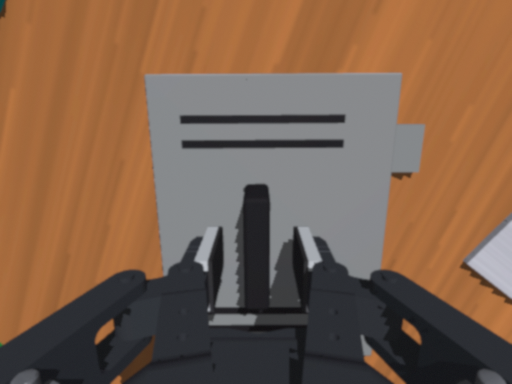

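drive_tool --targets '[[[0.17,0,0,0,0,0,-0.2],[0,0,0,0,0,0,-0.2],[0,0,0,0,0,0,-0.2]]]'

```text
time_s: 29.9
position: [0.4705, 0.2959, 0.0091]
tool_rot: [[-0.002, -0.361, 0.933], [0.0, 0.933, 0.361], [-1.0, 0.001, -0.002]]
ft_force: [-0.4, 0.6, 0.1]
grip_width: 0.034
```

drive_tool --targets '[[[0,0,0,0,0,0,-1],[0,0,0,0,0,0,-1],[0,0,0,0,0,0,-1],[0,0,0,0,0,0,-1]]]' --force 80

```text
time_s: 30.3
position: [0.4706, 0.296, 0.0092]
tool_rot: [[-0.002, -0.361, 0.933], [0.0, 0.933, 0.361], [-1.0, 0.001, -0.002]]
ft_force: [-2.6, -0.7, 6.4]
grip_width: 0.0104
```

drive_tool --targets '[[[-0.4,0,0,0,0,0,-1],[-0.6,0,0,0,0,0,-1],[-0.8,0,0,0,0,0,-1],[-0.8,0,0,0,0,0,-1],[-0.6,0,0,0,0,0,-1]]]'

```text
time_s: 30.8
position: [0.471, 0.296, 0.1709]
tool_rot: [[-0.001, -0.361, 0.933], [0.0, 0.933, 0.361], [-1.0, 0.001, -0.001]]
ft_force: [0.2, -0.2, -1.7]
grip_width: 0.0106
```

drive_tool --targets '[[[0,0,0,0,0,0,-1],[0,0,0,0,0,0,-1]]]'

```text
time_s: 31.0
position: [0.4706, 0.2958, 0.1683]
tool_rot: [[-0.003, -0.361, 0.933], [-0.0, 0.933, 0.361], [-1.0, 0.001, -0.003]]
ft_force: [-0.2, 0.2, -1.7]
grip_width: 0.0104
```

```bash
python3 - <<'E'
from h import *
p=snap('wrist','w23'); np.save('w23.npy',p,allow_pickle=True); o=observe(); np.save('o23.npy',o,allow_pickle=True); print(o['position'],o['tool_rot'])
E
```

```text
[0.47018529 0.29567613 0.16735487] [[-5.33504001e-03 -3.60635012e-01  9.32691763e-01]
 [-9.74305640e-04  9.32706469e-01  3.60635125e-01]
 [-9.99985294e-01  1.01527597e-03 -5.32739506e-03]]
```

View pics/w23.png

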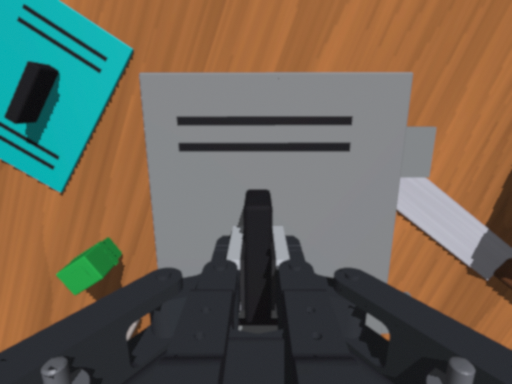

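```bash
python3 - <<'E'
from h import *
p=np.load('w23.npy',allow_pickle=True).item();o=np.load('o23.npy',allow_pickle=True).item()
P=o['position'];T=o['tool_rot']
for n,u,v,dx in [('TL',140.5,72.5,.0042),('TR',411,72,.0042),('BL',159,275,.0042),('BR',390,275,.0042),('tabtipTop',436,127,.0052),('tabtipBot',433,177,.0052),('rib top end',258,190,-.0238)]:
    pl=P+T[:,0]*dx; c=ray(p,u,v,0); R,t=cam(p); C=-R.T@t; d=c-C; n_=T[:,0]; X=C+d*((pl-C)@n_)/(d@n_)
    q=T.T@(X-P); print(n,q.round(4))
E
```

```text
TL [ 0.0042  0.0801 -0.0509]
TR [0.0042 0.0804 0.0695]
BL [ 0.0042 -0.0212 -0.0512]
BR [ 0.0042 -0.0212  0.0717]
tabtipTop [0.0052 0.0562 0.0849]
tabtipBot [0.0052 0.0321 0.0871]
rib top end [-0.0238  0.0337  0.0013]
```

```bash
cat >> h.py <<'E'
def lidplan(tx,ty,tz,th,yaw=None,**k):
    R=Rdown(MY if yaw is None else yaw,th); tip=np.array([*mach(tx,ty),tz]); pos=tip-R@np.array([.0072,-.0003,.083]); print('tcp',pos.round(4)); plan(pos,R,**k)
def lidnow():
    o=observe(); T=np.array(o['tool_rot']); tip=np.array(o['position'])+T@np.array([.0072,-.0003,.083])
    a=np.radians(MY); d=tip[:2]-MX; m=np.array([[np.cos(a),np.sin(a)],[-np.sin(a),np.cos(a)]])@d
    print('tip mach',(m*1000).round(1),(tip[2]*1000).round(1),'tilt',np.arcsin(-T[2,2]).round(3),'yawerr',round(np.degrees(np.arctan2(T[1,2],T[0,2]))-MY,2),'F',np.round(o['ft_force'],1),'grip',o['grip_width'])
E
python3 - <<'E'
from h import *
lidnow(); lidplan(.035,0,.13,.25)
E
```

```text
tip mach [ 47.9 283.6] 159.7 tilt 0.005 yawerr 18.74 F [-0.3  0.1 -2.2] grip 0.010267584857737141
tcp [0.4681 0.0385 0.1575]
n 6 d [-0.0021 -0.2572 -0.0098] rv [0.325 0.242 0.041]
[0.034, -0.797, -0.316, 0.054, 0.04, 0.007]
[0.04, -0.813, -0.27, 0.054, 0.04, 0.007]
[0.044, -0.827, -0.224, 0.054, 0.04, 0.007]
[0.047, -0.838, -0.177, 0.054, 0.04, 0.007]
[0.047, -0.847, -0.13, 0.054, 0.04, 0.007]
[0.046, -0.853, -0.082, 0.054, 0.04, 0.007]
```

drive_tool --targets '[[[0,-0.5,-0.18,0.054,0.04,0.007,-1],[0,-0.65,-0.2,0.054,0.04,0.007,-1],[0,-0.7,-0.18,0.054,0.04,0.007,-1],[0,-0.7,-0.15,0.054,0.04,0.007,-1],[0,-0.7,-0.12,0.054,0.04,0.007,-1]]]'

```text
time_s: 31.55
position: [0.4709, 0.1266, 0.1688]
tool_rot: [[-0.208, -0.095, 0.973], [-0.012, 0.995, 0.095], [-0.978, 0.008, -0.209]]
ft_force: [1.2, 0.9, -0.4]
grip_width: 0.0108
```

drive_tool --targets '[[[0,-0.7,-0.08,0.054,0.04,0.007,-1],[0,-0.7,0,0,0,0,-1],[0,-0.4,0,0,0,0,-1],[0,0,0,0,0,0,-1],[0,0,0,0,0,0,-1]]]'

```text
time_s: 32.05
position: [0.4731, 0.038, 0.1697]
tool_rot: [[-0.245, -0.042, 0.969], [-0.007, 0.999, 0.042], [-0.969, 0.003, -0.245]]
ft_force: [0.3, 0.0, -0.8]
grip_width: 0.0107
```

```bash
python3 - <<'E'
from h import *
lidnow(); lidplan(.035,0,.13,.25)
p=snap('wrist','w24');p=snap('scene','s24')
E
```

```text
tip mach [40.1 -0.6] 142.4 tilt 0.248 yawerr 0.07 F [ 0.3  0.  -0.8] grip 0.010653887798991983
tcp [0.4681 0.0385 0.1575]
n 1 d [-0.005   0.0005 -0.0122] rv [ 0.001  0.002 -0.003]
[0.261, 0.014, -0.037, 0.001, 0.002, -0.003]
```

View pics/w24.png

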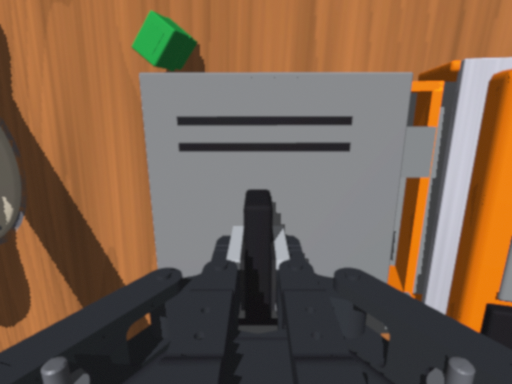

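View pics/s24.png

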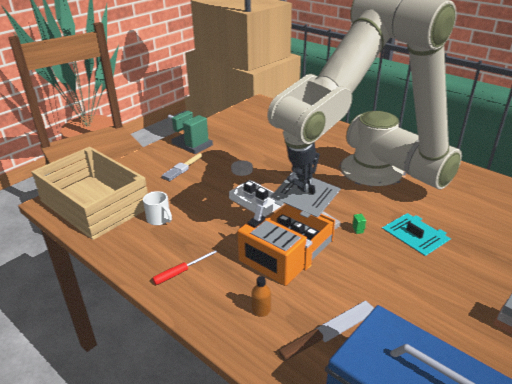

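```bash
python3 - <<'E'
from h import *
lidplan(.046,0,.084,.25)
E
```

```text
tcp [0.4791 0.0389 0.1115]
n 2 d [ 0.0058  0.0003 -0.0587] rv [ 0.003  0.003 -0.002]
[0.555, -0.002, 0.2, 0.001, 0.002, -0.001]
[0.555, -0.001, 0.201, 0.001, 0.002, -0.001]
```

drive_tool --targets '[[[0.4,0,0.14,0.002,0.002,-0.002,-1],[0.4,0,0.14,0,0,0,-1],[0.31,0,0.12,0,0,0,-1],[0,0,0,0,0,0,-1],[0,0,0,0,0,0,-1]]]'

```text
time_s: 32.65
position: [0.4794, 0.0387, 0.1124]
tool_rot: [[-0.245, -0.043, 0.969], [-0.01, 0.999, 0.041], [-0.969, 0.0, -0.245]]
ft_force: [0.1, -0.0, -1.2]
grip_width: 0.0106
```

```bash
python3 - <<'E'
from h import *
lidnow(); p=snap('wrist','w25');snap('scene','s25'); lidplan(.062,0,.0790,.25); lidplan(.075,0,.0755,.25)
im=cv2.imread('pics/s25.png'); cv2.imwrite('pics/s25b.png',cv2.resize(im[160:290,210:350],(800,743),interpolation=cv2.INTER_CUBIC)[:600])
E
```

```text
tip mach [46.4 -0.1] 85.0 tilt 0.248 yawerr 0.05 F [ 0.1 -0.  -1.2] grip 0.010570690065950046
tcp [0.4951 0.0396 0.1065]
n 1 d [ 0.0153  0.0012 -0.0065] rv [0.    0.004 0.   ]
[0.05, 0.011, 0.33, 0.0, 0.004, 0.0]
tcp [0.5081 0.0401 0.103 ]
n 1 d [ 0.0283  0.0017 -0.01  ] rv [0.    0.004 0.   ]
[0.055, 0.011, 0.599, 0.0, 0.004, 0.0]
```

View pics/w25.png

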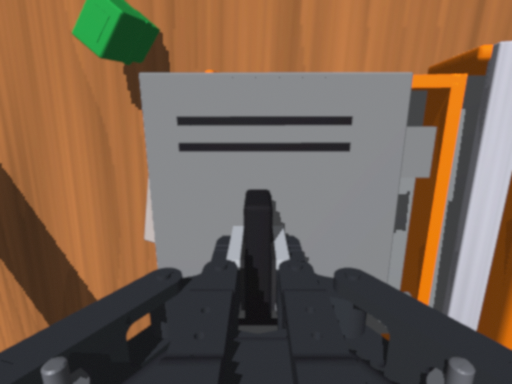

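View pics/s25b.png

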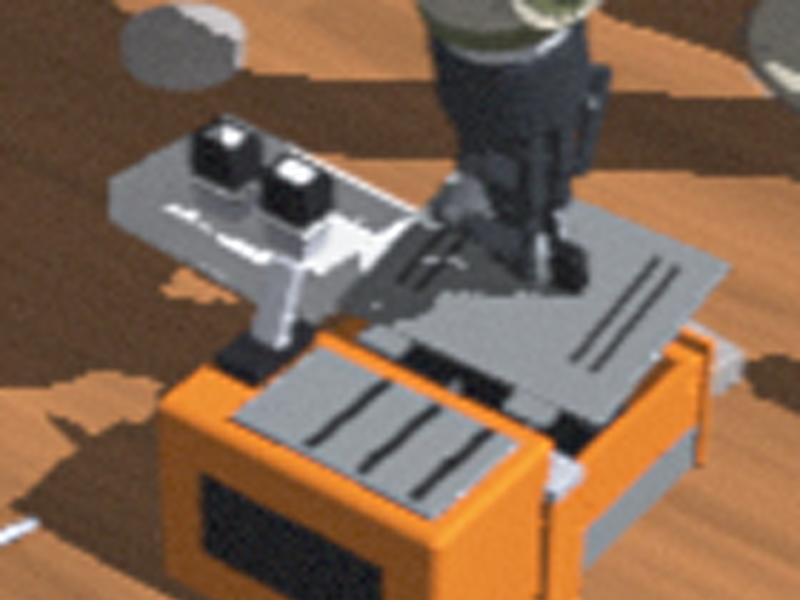

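drive_tool --targets '[[[0.03,0.01,0.17,0,0,0,-1],[0.02,0,0.16,0,0,0,-1],[0,0,0,0,0,0,-1],[0,0,0,0,0,0,-1]]]'

```text
time_s: 33.15
position: [0.4949, 0.0392, 0.1055]
tool_rot: [[-0.245, -0.042, 0.969], [-0.01, 0.999, 0.04], [-0.969, 0.0, -0.245]]
ft_force: [0.0, -0.5, -1.3]
grip_width: 0.0102
```

```bash
python3 - <<'E'
from h import *
lidnow(); p=snap('wrist','w26'); lidplan(.075,0,.0755,.25)
E
```

```text
tip mach [61.9 -0.4] 78.2 tilt 0.248 yawerr -0.01 F [ 0.  -0.5 -1.3] grip 0.010207170237597978
tcp [0.5081 0.0401 0.103 ]
n 1 d [ 0.0133  0.0009 -0.0026] rv [-0.     0.002 -0.   ]
[-0.015, 0.008, 0.272, -0.0, 0.002, -0.0]
```

View pics/w26.png

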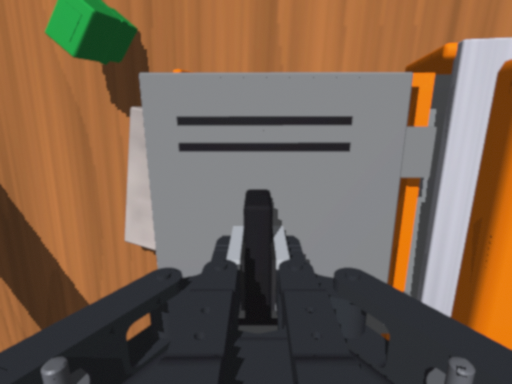

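drive_tool --targets '[[[-0.01,0.01,0.13,0,0,0,-1],[0,0,0.13,0,0,0,-1],[0,0,0,0,0,0,-1],[0,0,0,0,0,0,-1],[0,0,0,0,0,0,-1]]]'

```text
time_s: 33.7
position: [0.5073, 0.0403, 0.1029]
tool_rot: [[-0.245, -0.042, 0.969], [-0.01, 0.999, 0.04], [-0.969, 0.0, -0.245]]
ft_force: [-0.2, -0.0, -0.6]
grip_width: 0.0102
```

```bash
python3 - <<'E'
from h import *
lidnow(); p=snap('wrist','w27'); lidplan(.0755,0,.0755,0.01)
E
```

```text
tip mach [74.3  0.1] 75.6 tilt 0.248 yawerr -0.01 F [-0.2 -0.  -0.6] grip 0.010225349389365637
tcp [0.5043 0.04   0.0835]
n 2 d [-0.003  -0.0003 -0.0195] rv [-0.    -0.238 -0.   ]
[0.196, -0.002, 0.018, -0.0, -0.119, -0.0]
[0.197, -0.002, -0.005, -0.0, -0.119, -0.0]
```

View pics/w27.png

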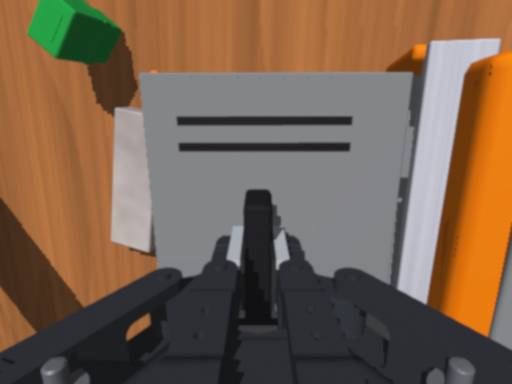

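```bash
python3 - <<'E'
from h import *
lidplan(.0755,0,.0758,0.13); 
E
```

```text
tcp [0.5058 0.0401 0.0937]
n 1 d [-0.0015 -0.0002 -0.0093] rv [-0.    -0.118 -0.   ]
[0.187, -0.003, 0.017, -0.0, -0.118, -0.0]
```

drive_tool --targets '[[[0.09,0,0.01,0,-0.059,0,-1],[0.1,0,0.01,0,-0.059,0,-1],[0,0,0,0,0,0,-1],[0,0,0,0,0,0,-1]]]'

```text
time_s: 34.15
position: [0.5064, 0.0402, 0.0938]
tool_rot: [[-0.13, -0.042, 0.991], [-0.005, 0.999, 0.041], [-0.991, 0.0, -0.13]]
ft_force: [1.6, 0.1, -0.9]
grip_width: 0.0104
```

```bash
python3 - <<'E'
from h import *
lidnow(); lidplan(.0755,0,.076,0.0)
E
```

```text
tip mach [76.   0.1] 75.9 tilt 0.131 yawerr -0.02 F [ 1.6  0.1 -0.9] grip 0.010412724024745306
tcp [0.5042 0.04   0.0832]
n 1 d [-0.0022 -0.0002 -0.0106] rv [-0.    -0.131 -0.   ]
[0.217, -0.002, -0.015, -0.0, -0.131, -0.0]
```

drive_tool --targets '[[[0.1,0,0,0,-0.065,0,-1],[0.115,0,-0.01,0,-0.065,0,-1],[0,0,0,0,0,0,-1],[0,0,0,0,0,0,-1]]]'

```text
time_s: 34.55
position: [0.5052, 0.04, 0.0832]
tool_rot: [[-0.0, -0.042, 0.999], [-0.0, 0.999, 0.042], [-1.0, -0.0, -0.0]]
ft_force: [-3.1, -0.3, 5.8]
grip_width: 0.0102
```

```bash
python3 - <<'E'
from h import *
lidnow(); p=snap('wrist','w28');  snap('scene','s28'); lidplan(.0755,0,.076,0.0)
im=cv2.imread('pics/s28.png'); cv2.imwrite('pics/s28b.png',cv2.resize(im[160:290,210:350],(800,743),interpolation=cv2.INTER_CUBIC)[:600])
E
```

```text
tip mach [76.5 -0. ] 76.0 tilt 0.0 yawerr -0.02 F [-3.1 -0.3  5.8] grip 0.010234418507876484
tcp [0.5042 0.04   0.0832]
n 1 d [-0.001 -0.     0.   ] rv [-0. -0.  0.]
[-0.0, 0.0, -0.02, -0.0, -0.0, 0.0]
```

View pics/w28.png

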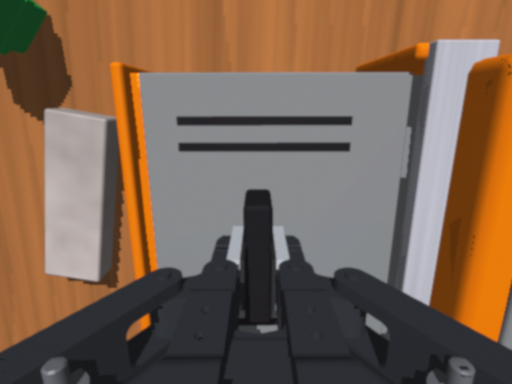

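View pics/s28b.png

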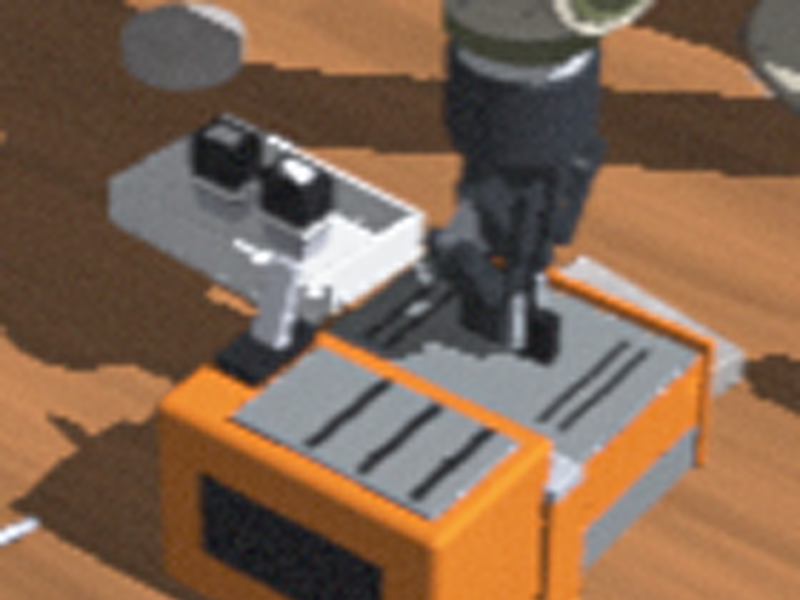

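drive_tool --targets '[[[0,0,-0.02,0,0,0,-1],[0,0,0,0,0,0,-1],[0,0,0,0,0,0,-0.2],[0,0,0,0,0,0,-0.2],[0,0,0,0,0,0,-0.2]]]'

```text
time_s: 35.15
position: [0.5035, 0.0402, 0.0825]
tool_rot: [[-0.001, -0.042, 0.999], [0.0, 0.999, 0.042], [-1.0, 0.0, -0.001]]
ft_force: [-0.0, 0.1, 0.2]
grip_width: 0.0344
```

drive_tool --targets '[[[-0.3,0,0,0,0,0,-0.2],[-0.7,0,0,0,0,0,-0.2],[-0.9,0,0,0,0,0,-0.2],[-0.9,0,0,0,0,0,-0.2],[-0.6,0,0,0,0,0,-0.2]]]'

```text
time_s: 35.65
position: [0.5039, 0.0401, 0.2558]
tool_rot: [[0.003, -0.042, 0.999], [-0.0, 0.999, 0.042], [-1.0, -0.001, 0.003]]
ft_force: [-0.1, -0.9, 0.3]
grip_width: 0.0341
```

```bash
python3 - <<'E'
from h import *
p=snap('wrist','w29'); np.save('w29.npy',p,allow_pickle=True); o=observe(); print(o['position'])
E
```

```text
[0.50524895 0.0399308  0.25968668]
```

View pics/w29.png

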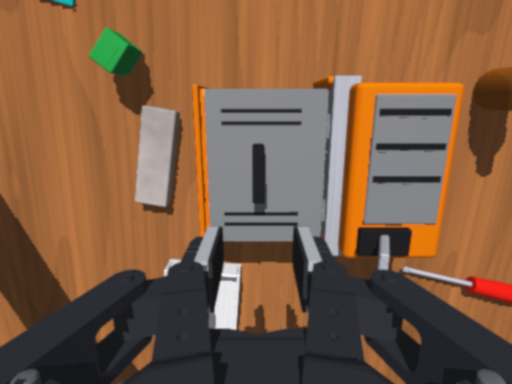

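```bash
python3 - <<'E'
from h import *
p=np.load('w29.npy',allow_pickle=True).item()
for u,v,m in [(205,88,(-.061,.081)),(328,88,(.061,.081)),(325,241,(.061,-.081)),(207.5,240,(-.061,-.081))]: print(ray(p,u,v,.079)[:2].round(4),mach(*m).round(4))
print('sw',ray(p,385,240,.16)[:2],mach(.095,-.062),mach(.115,-.062))
plan([*mach(.055,-.062),.20],Rdown(MY)); plan([*mach(.055,-.062),.147],Rdown(MY))
E
```

```text
[0.4506 0.1185] [0.4474 0.1184]
[0.5703 0.1235] [0.5693 0.1235]
[ 0.5835 -0.0383] [ 0.576  -0.0384]
[ 0.4529 -0.0424] [ 0.4541 -0.0435]
sw [0.61248167 0.00172012] [ 0.60921296 -0.01796743] [ 0.62919542 -0.01712992]
n 2 d [ 0.064  -0.0596 -0.0597] rv [-0.     0.01   0.002]
[0.604, -0.621, 0.609, -0.0, 0.005, 0.001]
[0.6, -0.621, 0.612, -0.0, 0.005, 0.001]
n 3 d [ 0.064  -0.0596 -0.1127] rv [-0.     0.01   0.002]
[0.756, -0.413, 0.402, -0.0, 0.003, 0.001]
[0.754, -0.414, 0.405, -0.0, 0.003, 0.001]
[0.753, -0.414, 0.407, -0.0, 0.003, 0.001]
```

drive_tool --targets '[[[0.75,-0.41,0.4,0,0.004,0,-1],[0.75,-0.41,0.4,0,0.004,0,-1],[0.74,-0.42,0.41,0,0,0,-1],[0,0,0,0,0,0,-1],[0,0,0,0,0,0,-1]]]' --force 40

```text
time_s: 36.2
position: [0.566, -0.0194, 0.1399]
tool_rot: [[-0.01, -0.041, 0.999], [0.0, 0.999, 0.041], [-1.0, 0.001, -0.01]]
ft_force: [-0.4, -0.5, 0.8]
grip_width: 0.0002
```

```bash
python3 - <<'E'
from h import *
plan([*mach(.055,-.062),.147],Rdown(MY)); snap('wrist','w30'); snap('scene','s30')
im=cv2.imread('pics/s30.png'); cv2.imwrite('pics/s30b.png',cv2.resize(im[160:290,210:350],(800,743),interpolation=cv2.INTER_CUBIC)[:600])
E
```

```text
n 1 d [ 0.0032 -0.0003  0.0071] rv [-0.001 -0.01  -0.001]
[-0.144, -0.008, 0.063, -0.001, -0.01, -0.001]
```

View pics/w30.png

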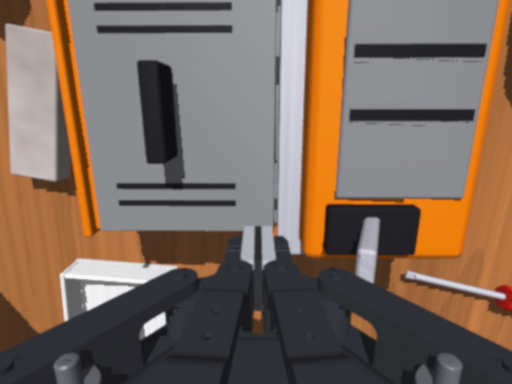

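View pics/s30b.png

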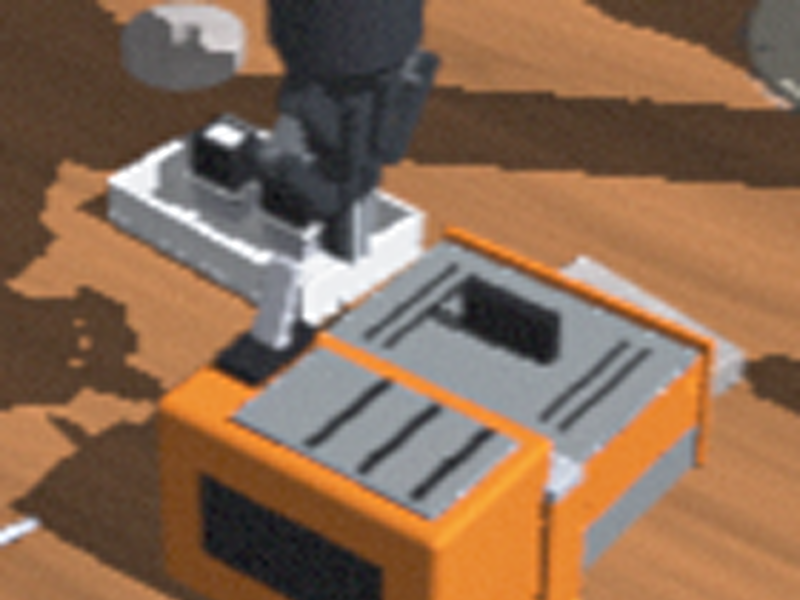

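drive_tool --targets '[[[-0.1,0,0.3,0,-0.008,0,-1],[0,0,0.3,0,0,0,-1],[0,0,0.3,0,0,0,-1],[0,0,0,0,0,0,-1]]]'

```text
time_s: 36.7
position: [0.6124, -0.0168, 0.1471]
tool_rot: [[0.004, -0.043, 0.999], [-0.001, 0.999, 0.043], [-1.0, -0.001, 0.004]]
ft_force: [0.2, 0.6, -0.3]
grip_width: -0.0001
```

drive_tool --targets '[[[0,0,0.15,0,0,0,-1],[0,0,0.1,0,0,0,-1],[0,0,0,0,0,0,-1]]]'

```text
time_s: 37.0
position: [0.6242, -0.0168, 0.1457]
tool_rot: [[0.001, -0.042, 0.999], [0.0, 0.999, 0.042], [-1.0, -0.0, 0.001]]
ft_force: [-0.6, 0.3, 0.3]
grip_width: -0.0
```

```bash
python3 - <<'E'
from h import *
lidnow(); plan([*mach(.115,-.062),.147],Rdown(MY)); snap('wrist','w31'); snap('scene','s31')
im=cv2.imread('pics/s31.png'); cv2.imwrite('pics/s31b.png',cv2.resize(im[160:290,210:350],(800,743),interpolation=cv2.INTER_CUBIC)[:600])
E
```

```text
tip mach [193.  -61.7] 138.6 tilt -0.001 yawerr 0.0 F [-0.6  0.3  0.3] grip -4.348141436869207e-05
n 1 d [ 0.005  -0.0003  0.0013] rv [0.    0.001 0.   ]
[-0.026, -0.011, 0.1, 0.0, 0.001, 0.0]
```

View pics/w31.png

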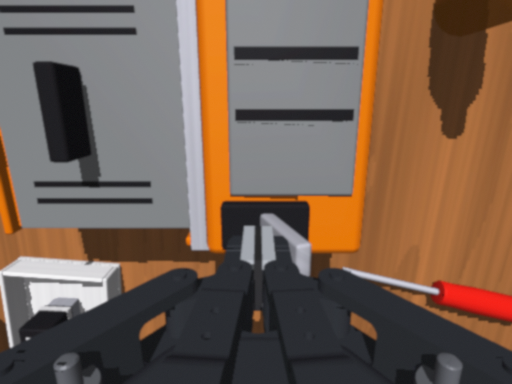

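View pics/s31b.png

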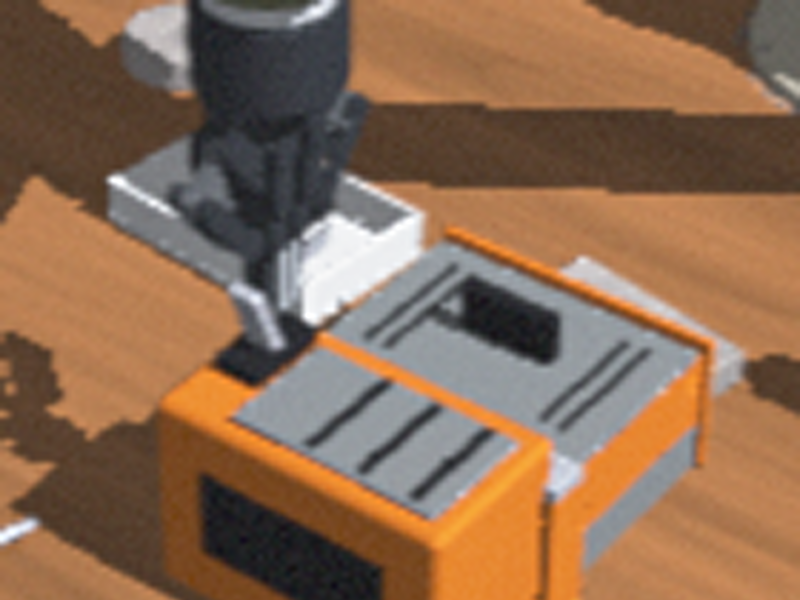

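drive_tool --targets '[[[0,0,0.08,0,0,0,-1],[0,0,0,0,0,0,-1],[0,0,0,0,0,0,-1]]]'

```text
time_s: 37.4
position: [0.6274, -0.0169, 0.1454]
tool_rot: [[-0.001, -0.042, 0.999], [0.0, 0.999, 0.042], [-1.0, 0.0, -0.001]]
ft_force: [-4.8, 0.2, 2.7]
grip_width: -0.0
```

drive_tool --targets '[[[0,0,0.06,0,0,0,-1],[0,0,0,0,0,0,-1],[0,0,0,0,0,0,-1]]]'

```text
time_s: 37.7
position: [0.6278, -0.0168, 0.1453]
tool_rot: [[-0.008, -0.042, 0.999], [-0.0, 0.999, 0.042], [-1.0, 0.0, -0.008]]
ft_force: [-18.0, -1.9, 6.1]
grip_width: 0.0002
```

drive_tool --targets '[[[0,0,-0.3,0,0,0,-1],[-0.2,0,-0.5,0,0,0,-1],[-0.8,0,-0.5,0,0,0,-1],[-0.9,0,-0.5,0,0,0,-1],[-0.5,0,-0.3,0,0,0,-1]]]'

```text
time_s: 38.2
position: [0.5263, -0.0212, 0.2677]
tool_rot: [[0.006, -0.042, 0.999], [-0.001, 0.999, 0.042], [-1.0, -0.001, 0.006]]
ft_force: [1.8, 0.5, -0.5]
grip_width: -0.0002
```

drive_tool --targets '[[[0,-0.8,-0.5,0,0,0,-1],[0,-0.5,-0.5,0,0,0,-1],[0,0,0,0,0,0,-1],[0,0,0,0,0,0,-1],[0,0,0,0,0,0,-1]]]'

```text
time_s: 38.7
position: [0.48, -0.0877, 0.2642]
tool_rot: [[0.001, -0.042, 0.999], [0.0, 0.999, 0.042], [-1.0, 0.0, 0.001]]
ft_force: [-0.2, -0.1, -0.2]
grip_width: -0.0003
```

```bash
python3 - <<'E'
from h import *
p=snap('wrist','w32'); snap('scene','s32'); t=snap('top','t32'); np.save('w32.npy',p,allow_pickle=True)
im=cv2.imread('pics/s32.png'); cv2.imwrite('pics/s32b.png',cv2.resize(im[160:290,210:350],(800,743),interpolation=cv2.INTER_CUBIC)[:600])
print(observe()['position'])
for r in (0.,.75,.9): 
    a=r-.45; print(r,proj(p,[[*mach(.115+.046*np.sin(a),-.062),.121+.046*np.cos(a)]]))
E
```

```text
[ 0.4799226  -0.08748455  0.26395704]
0.0 [[430.93035669 106.70235381]]
0.75 [[477.5685712  106.78571339]]
0.9 [[483.77832725 106.73760706]]
```

View pics/w32.png

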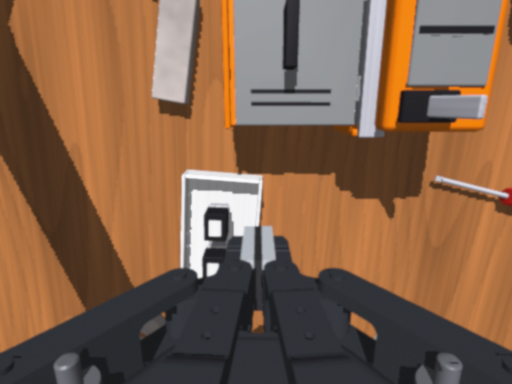

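View pics/s32b.png

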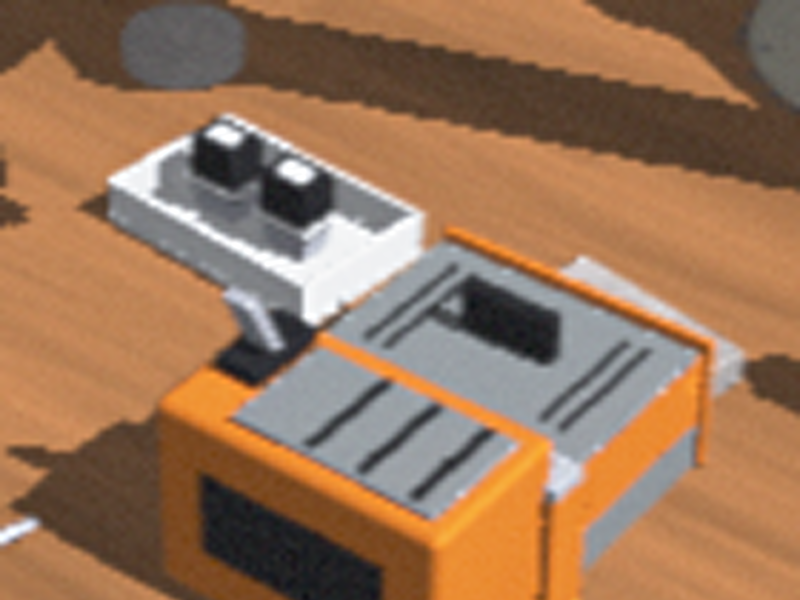

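View pics/t32.png

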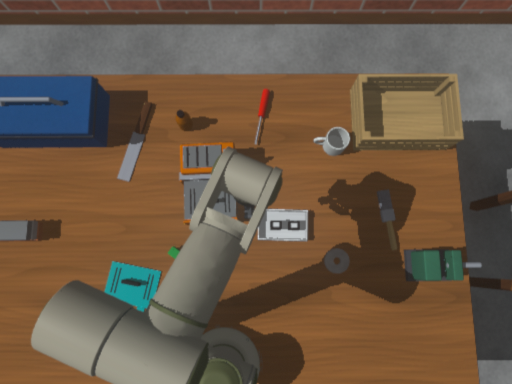

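```bash
python3 - <<'E'
from h import *
p=np.load('w32.npy',allow_pickle=True).item()
for u,v,m in [(236.5,125,(-.061,-.081)),(357.5,124.5,(.061,-.081))]: print(ray(p,u,v,.079)[:2].round(4),mach(*m).round(4))
close_job(); print('done')
E
```

```text
[ 0.4573 -0.044 ] [ 0.4541 -0.0435]
[ 0.5818 -0.0382] [ 0.576  -0.0384]
the job is handed in; nothing more can be done
done
```

The sharpener is ready and the job is handed in; it took about 39 s of robot time.

- **Packs:** I moved the two spent packs (from sockets 1 and 2; socket 0 was empty at the start) into the tray. I plugged all three fresh packs in. Each was pressed down until it met about 10 N at the expected depth, and the wrist image showed all three within about 1 mm of their socket centres.
- **Lid:** I hooked the grey lid's tabs under the keeper bar at 0.25 rad of tilt, then swung it down flat, with no large forces. At release the arm pose put the tab tips at about machine x 75–76 mm and y 0, with zero tilt.
- **Switch:** I pushed it until it stopped at 18 N. Afterwards its tip appeared where the full 0.9 rad should put it.
- **Last checks:** The pictures showed both spent packs standing in the tray, the lid flat and the arm clear. The bystanders looked in place in the pictures, though I did not measure them.

**One disagreement:** the last corner reading put the lid 3–6 mm further towards the head than the arm pose did. Taken at face value, the tips would be at about 78–81 mm. The head at 79 mm limits them, so they should still be within the allowed 68–83 mm.

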